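# Run down the clamp's wing nut

### The job

Clamp the wooden slat in the bench clamp: turn the big wing nut clockwise (seen from above) by pushing its wings round with the closed fingertips, stroke after stroke, until the clamp bar is right down on the slat and the nut will turn no further. Only push the wings, never pinch them; leave the slat and the things lying around where they are, and finish with the hand clear of everything.

Things in the scene. Friction and masses are not known exactly. Their poses are not given: they have to be found in the camera images.
- fixture: The bench clamp, fixed to the bench. Origin on the axis of the upright threaded stud, at bench level, z up. Steel base plate 20 mm high, x -135 to +115 mm, 150 mm wide in y. The stud (16 mm diameter) stands at the origin, its top 126 mm above the bench. Its x axis points to the column, away from the robot and to its left (yaw 0.3 to 1.2 rad).
- column_top (a point): Top of the clamp's square steel column (18 mm, cap 22 mm), 220 mm above the bench and 81 mm from the stud's axis along the fixture's x. Fingers fit between column and nut but most gripper bodies do not, so the nut can hardly be followed all the way round in one go.
- bar_toe (a point): Top of the grey clamp bar over its rubber toe, 92 mm from the stud, on the side away from the column. The bar (36 mm wide, 14 mm thick) runs from 21 mm beyond this point, under the nut, to a 50 mm square collar of the same height on the column. It rides with the nut: top 90 mm above the bench at joint nut = 0, 74 mm when fully down with the toe on the slat.
- nut (a joint): Turn of the steel wing nut, rad, grows clockwise seen from above; 0 = top of travel, 10 = fully down, a hard stop. Starts at 0.5 to 3.5. It sinks 1.59 mm per rad (10 mm a turn) and stays where it is left (friction 0.06 N m, 1.5 N at 42 mm from the axis). At value q the two wings point along -q and -q + pi, anticlockwise from the fixture's x axis.
- nut_wings (a point): Point on the nut's axis, 27 mm above the bar's top, at mid-height of the wings; x along the wings; it turns and sinks with the nut. The two opposite wings are upright flat blades 10 mm thick, reaching 55 mm from the axis and 13 mm above and below this point (lower only within 30 mm of the axis). Hub 30 to 34 mm diameter, its top 1 mm below this point; flange 46 mm diameter on the bar.
- wing_push: The half of the wings' thickness (5 mm of 10 mm, both wings) whose outer faces are pushed to turn the nut clockwise; origin on the nut's axis at the top of the bar, x along the wings.
- wing_lead: The other half of the wings' thickness (both wings), with the faces that lead in clockwise turning; same origin and axes.
- slat: Loose wooden slat 45 x 200 x 22 mm lying flat on the clamp's base under the toe of the bar, long side across the bar; origin at the centre of its underside, 20 mm above the bench.
- jar: Bystander: glass jar with steel lid, 56 mm diameter, 75 mm high, standing on the bench beside the clamp; origin under its centre.
- screwdriver: Bystander: screwdriver with black handle lying on the bench beside the clamp; origin under its middle.
- offcut: Bystander: wooden offcut 50 x 120 x 22 mm lying on the bench beside the clamp; origin under its centre.
- carton: Bystander: small cardboard carton 90 x 70 x 50 mm on the bench beside the clamp; origin under its centre.

How it is judged:
By the outcome, as a careful person would: the job done as asked, in the order asked, and still so for the second after the job is handed in, with the robot touching nothing.
It also fails if it takes over 64 s, if anything falls off the work surface, if the arm or the gripper's body presses on something with over 40 N, if the wrist force passes 120 N, or if a joint passes its speed limit or range.

### The arm

A 7-joint arm with a two-finger parallel gripper is mounted at the origin on the work surface. World frame = base frame: x ahead of the robot, y to its left, z up, the work surface at z = 0. Lengths are in m, angles in rad, forces in N, time in s.
With the tool pointing down it reaches from about 0.4 to 0.85 m from the base axis. Payload 4.5 kg.
Tool frame: the origin (TCP) lies on the centre line of the jaws, within the pads' length; the fingertips stand 14 mm ahead of it and the grasp point (between the pads) lies 5 mm behind it; y points along the fingers, z is the direction in which the jaws open and shut, and the axes are right-handed (so a half turn about y gives the same grasp; the last joint's range is limited). The gripper opens to 88 mm and grips with 3 to 60 N. Pads are 18 mm wide; open, the fingers measure 123 mm over their backs; the gripper's body (75 mm by 187 mm) begins 45 mm behind the grasp point.
Start: joints at [1.368, 0.689, -0.195, 1.565, 0.157, 0.902, -0.215], TCP at [0.147, -0.608, 0.22] pointing down, gripper open.
Joint ranges: [-3.01, 3.01], [-0.46, 2.08], [-1.47, 1.51], [0.13, 2.56], [-1, 4.14], [0.04, 2.09], [-2.66, 2.66]. Speed limits (rad/s): [2.57, 2.57, 3.14, 3.14, 3.14, 3.14, 3.14].

### API

Orientations are given as a unit quaternion [x, y, z, w].
In Python, from plant import get_state, imaging, job gives the robot as it stands.
- The arm moves only by the tool send_rows, never from a script. Its argument "motion" is a list that holds one entry, the list of rows, each a list of 7 numbers: the turn, a rotation vector about the tool's x, y, z scaled (see below), then the shift along the tool's x, y, z scaled (see below), then the gripper's target within -1 to 1 (shut at 1, half-way at 0, fully open at -1). In form: [[[rx, ry, rz, tx, ty, tz, gripper], ...]]. A call has exactly 5 rows; each row shifts and turns the commanded pose from where the row before left it, along the tool's axes as they then stand; what a row does not reach is not made up. The controller multiplies each number of a shift by 0.02 m and each number of a turn by 0.08 rad. A row lasts 1/12 s, in which the tool goes at most 41.7 mm and 7.16 degrees, less where a joint would pass 70% of its speed; a pose out of reach is approached as far as the arm can. A call with a number of a shift or a turn outside -1 to 1 is refused whole. A call with a gripper value outside its range is refused whole. The fingers move at their own pace and stop on an object; "force" is the grip in N (left out, the last holds). Time passes only in rows, so rows that do not move let the fingers close, or fill a call up. It gives the time, the measured TCP pose, the force and the opening at its end, in the units of the state.
- get_state(): the state, without advancing time (a new reading comes with each control period).
- imaging.snapshot(name): name is "scene" or "side" or "wrist"; returns a dict with "img" (480x640x3 uint8, red, green, blue), "camera_matrix" (3x3 intrinsics, pixels), "R" (3x3) and "t" (3): a world point X has camera coordinates R X + t; the wrist camera has in their place "hand_eye" (4x4, takes a point from camera to tool coordinates, whose origin is the TCP and whose axes are the tool frame's). Camera axes: x right, y down, z forward; pixel columns grow to the right and rows downward; lengths in m; the calibration is good to about 2 mm. The wrist camera is an equidistant fisheye: a pixel r from the principal point sees the ray r / f radians off the axis. A picture is of the moment at which its call begins: read the wrist's pose just before it. There is no depth.
- job.finish_job(): hands the job in, once; it reports no verdict.
The state is a dict: "clock": time; "q": joint angles; "qd": joint speeds; "joint_torque": joint torques, N m; "tool_pos": TCP position; "eef_rot": TCP orientation; "contact_force": force on the tool from outside, world axes, zero at the start; "moment": the same for the moment, N m; "opening": opening from 0.0 (shut) to 1.0 (fully open).
Only numpy, scipy, OpenCV 4.12 (cv2) and the standard library are available. Lean on these libraries where they do the work, as an engineer would, in place of code of your own. Each camera call takes 0.05 s, during which the arm holds its last target.

## Working session

There is one attempt and no reset: what is moved stays moved. The work goes in short steps, Python scripts to look and compute and a tool call to move; the robot and the scene stay as the last step left them, time stands still between calls to the robot, and variables do not carry over. Pictures are saved under pics/ and viewed, and the job is handed in when it is done.

Besides the shell and the picture viewer there is one more tool, called after "Call:" as name([rows], argument=value, ...), one row to a line, values as JSON. send_rows: Moves the arm, as the interface text tells. Its arguments: {"type":"object","properties":{"motion":{"type":"array"},"force":{"type":"number"}},"required":["motion"]}

```bash
ls; mkdir -p pics; python3 - <<'E'
from plant import get_state, imaging
import cv2
s=get_state();print(s)
for n in("scene","side","wrist"):
    d=imaging.snapshot(n);cv2.imwrite(f"pics/{n}0.png",d["img"][:,:,::-1])
    print(n,{k:v for k,v in d.items() if k!="img"})
E
```

```text
pics
{'clock': 0.0, 'q': array([ 1.36783973,  0.68998883, -0.19450377,  1.56632984,  0.1572976 ,
        0.90250159, -0.21509134]), 'qd': array([-1.15936394e-03,  7.18247226e-04, -1.15397319e-03, -2.27994715e-03,
        1.49824568e-03, -5.44778851e-04, -4.34565223e-05]), 'joint_torque': array([ 1.53981973e-04, -5.27570271e+01, -1.26696981e+00, -1.53434283e+01,
       -5.26186056e-02,  6.63921994e-03,  1.56690976e-04]), 'tool_pos': array([ 0.14638284, -0.60693325,  0.21871057]), 'eef_rot': array([-0.08366419,  0.7027917 , -0.70151701,  0.08341474]), 'contact_force': array([ 0.06535861, -0.04569888, -0.27816667]), 'moment': array([ 0.00732028,  0.02178371, -0.01417366]), 'opening': 0.9998669594567688}
scene {'camera_matrix': array([[544.93094713,   0.        , 312.95155501],
       [  0.        , 544.93094713, 233.42041325],
       [  0.        ,   0.        ,   1.        ]]), 'R': array([[ 0.50956647,  0.86036235,  0.01089245],
       [ 0.55195876, -0.31714468, -0.77120735],
       [-0.66006329,  0.39899359, -0.63649083]]), 't': array([-0.34669939, -0.22026135,  1.60829589])}
side {'
[... 207 characters left out ...]
4, -0.01280067],
       [-0.30578961, -0.44558753, -0.84139436],
       [ 0.4564271 ,  0.70695306, -0.54027   ]]), 't': array([-0.5250522 ,  0.34612167,  0.57299477])}
wrist {'camera_matrix': array([[371.64829954,   0.        , 320.43572255],
       [  0.        , 371.64829954, 233.20544837],
       [  0.        ,   0.        ,   1.        ]]), 'hand_eye': array([[-1.16595665e-03,  9.46594441e-01,  3.22424574e-01,
        -8.43136744e-02],
       [-3.68806798e-04, -3.22425178e-01,  9.46594881e-01,
        -1.65276118e-01],
       [ 9.99999252e-01,  9.84776224e-04,  7.25044246e-04,
         1.47597030e-04],
       [ 0.00000000e+00,  0.00000000e+00,  0.00000000e+00,
         1.00000000e+00]])}
```

View pics/scene0.png

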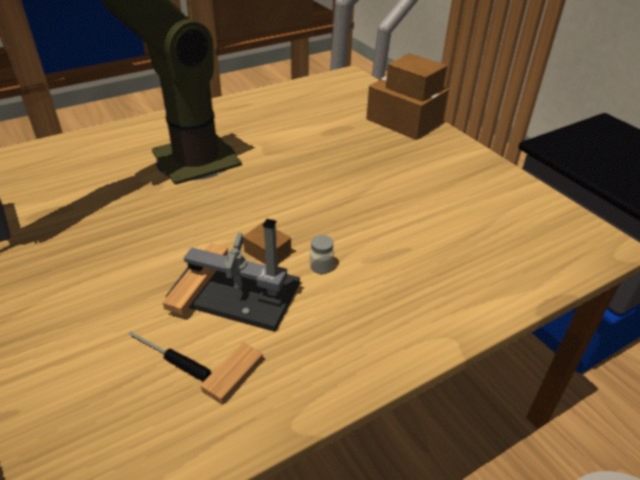

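View pics/side0.png

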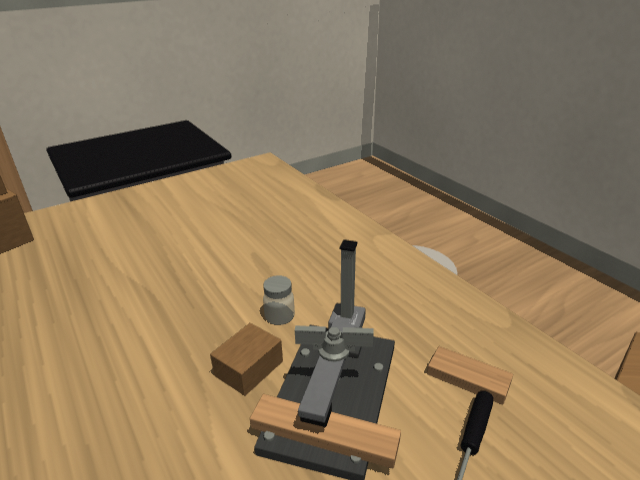

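View pics/wrist0.png

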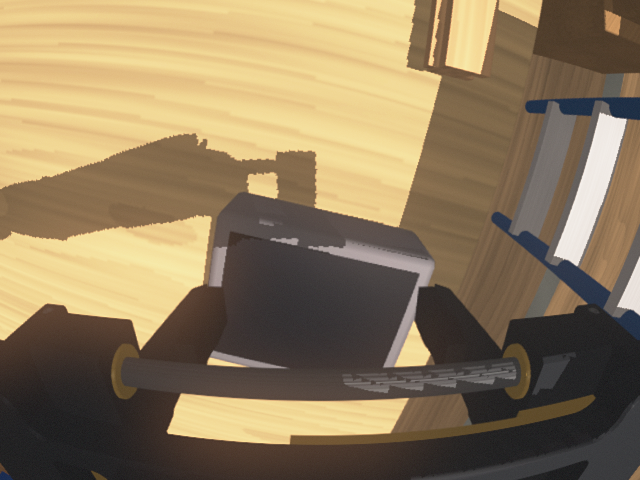

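The scene image shows the clamp at about (240,280), with the column at (270,225). In the side image the stud is near (335,335) and the column top near (348,243). I'll enlarge both.

```bash
python3 - <<'E'
import cv2
a=cv2.imread("pics/scene0.png")[200:340,150:350];cv2.imwrite("pics/sc.png",cv2.resize(a,None,fx=4,fy=4,interpolation=cv2.INTER_CUBIC))
a=cv2.imread("pics/side0.png")[230:480,240:410];cv2.imwrite("pics/si.png",cv2.resize(a[:150],None,fx=4,fy=4,interpolation=cv2.INTER_CUBIC))
cv2.imwrite("pics/si2.png",cv2.resize(a[100:],None,fx=4,fy=4,interpolation=cv2.INTER_CUBIC))
E
```

```text
(no output)
```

View pics/sc.png

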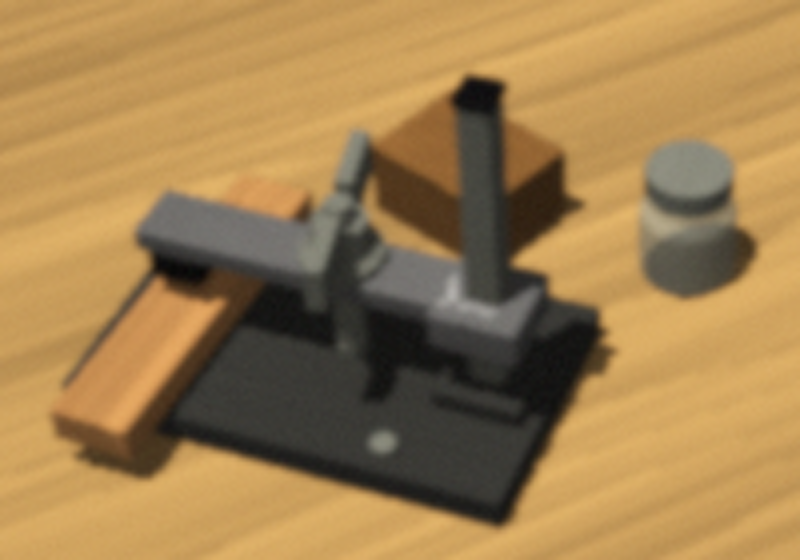

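View pics/si.png

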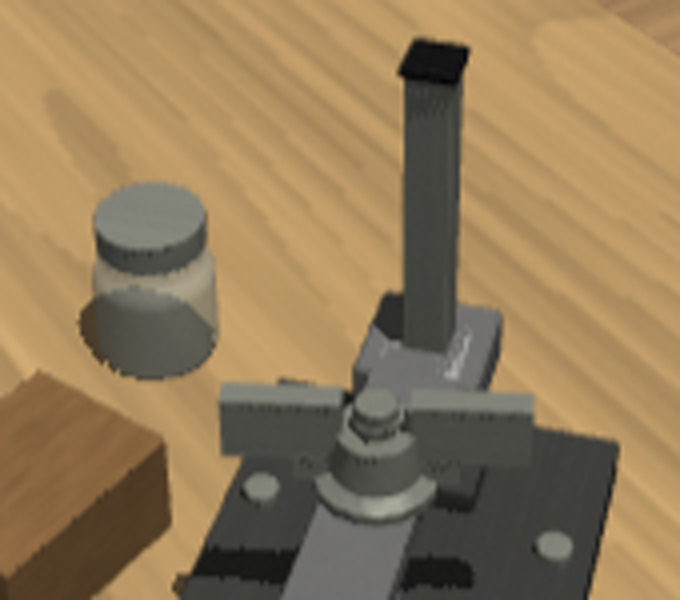

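View pics/si2.png

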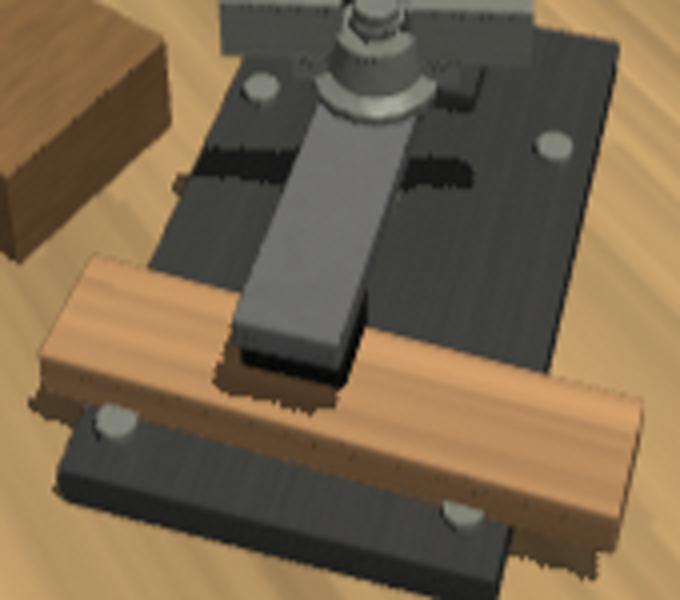

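```bash
cat > h.py <<'E'
import numpy as np, cv2
from scipy.optimize import least_squares
from scipy.spatial.transform import Rotation as Ro
K={}
def proj(d,X):
    c=d["R"]@X+d["t"];p=d["camera_matrix"]@c;return p[:2]/p[2]
E
python3 - <<'E'
from h import *
from plant import imaging
cam={n:imaging.snapshot(n) for n in("scene","side")}
S=lambda x,y:(240+x/4,230+y/4); T=lambda x,y:(240+x/4,330+y/4); C=lambda x,y:(150+x/4,200+y/4)
ob=[("side","f",(81,0,220),S(437,60)),("side","f",(0,0,126),S(378,397)),
("side","b",(-113,18),T(237,327)),("side","b",(-113,-18),T(343,347)),
("side","f",(115,-75,20),S(618,443)),("side","f",(-135,75,20),T(63,467)),("side","f",(-135,-75,20),T(498,574)),
("side","w",1,S(222,392)),("side","w",-1,S(534,400)),
("scene","f",(81,0,220),C(479,93)),("scene","f",(115,-75,20),C(500,514)),("scene","f",(115,75,20),C(598,315)),
("scene","b",(-113,-18),C(137,237)),("scene","b",(-113,18),C(168,192))]
def res(p,full=False):
    x,y,yaw,q=p;r=[]
    for n,k,a,uv in ob:
        zb=90-1.59*q
        if k=="f":L=np.array(a,float)
        elif k=="b":L=np.array([*a,zb])
        else:
            # left wing in side (fixture +y)
            an=-q+(np.pi if q>0 else 0)
            v=np.array([np.cos(q),-np.sin(q)])
            if v[1]*a<0: v=-v
            L=np.array([*(55*v),zb+40])
        c,s=np.cos(yaw),np.sin(yaw)
        W=np.array([x+(c*L[0]-s*L[1])/1e3,y+(s*L[0]+c*L[1])/1e3,L[2]/1e3])
        r.append(proj(cam[n],W)-np.array(uv))
    return np.array(r) if full else np.ravel(r)
for q0 in(1.,1.6,2,3):
    s=least_squares(res,[0.5,-0.1,0.7,q0]);print(s.x,s.cost)
print(res(s.x,True).round(1))
E
```

```text
[ 0.56995167 -0.12309895  0.713214    1.34726413] 15.40959103361727
[ 0.56995167 -0.12309895  0.713214    1.34726434] 15.409591033632367
[ 0.56995167 -0.12309895  0.713214    1.34726421] 15.409591033616294
[ 0.56995167 -0.12309895  0.713214    1.34726419] 15.409591033615595
[[-0.2 -1.7]
 [ 0.3  0.6]
 [-0.8 -2.5]
 [ 0.1 -1.2]
 [ 0.8 -1.5]
 [-1.  -0.2]
 [ 0.8  1.2]
 [ 0.2 -0.2]
 [ 0.7 -0.1]
 [-1.  -0.1]
 [-0.5 -1.3]
 [ 0.2 -1.2]
 [-2.2 -0.7]
 [-1.7 -0.1]]
```

```bash
python3 - <<'E'
from h import *
from plant import get_state
s=get_state()
R=Ro.from_quat(s["eef_rot"]).as_matrix();print(R.round(3))
f=0.713
for k in range(2):
    ang=f+k*np.pi
    # desired: tool x along angle ang, y down
    print("need yaw of tool x",ang, "now",np.arctan2(R[1,0],R[0,0]))
E
```

```text
[[-0.972 -0.     0.235]
 [-0.235  0.001 -0.972]
 [ 0.    -1.    -0.001]]
need yaw of tool x 0.713 now -2.904721152712935
need yaw of tool x 3.854592653589793 now -2.904721152712935
```

```bash
cat >> h.py <<'E'
F=np.array([0.570,-0.123]);yaw=0.713
def toW(f):
    c,s=np.cos(yaw),np.sin(yaw);return F+np.array([c*f[0]-s*f[1],s*f[0]+c*f[1]])/1e3
def toF(w):
    c,s=np.cos(yaw),np.sin(yaw);d=(np.array(w)[:2]-F)*1e3;return np.array([c*d[0]+s*d[1],-s*d[0]+c*d[1]])
def cen(th,m=0,r=42,hx=9,hy=17.5):
    t=np.radians(th);u=np.array([np.cos(t),np.sin(t)]);n=np.array([-u[1],u[0]])
    return r*u+(5+m+hx*abs(n[0])+hy*abs(n[1]))*n
def show():
    from plant import get_state
    s=get_state();R=Ro.from_quat(s["eef_rot"]).as_matrix()
    print("t%.2f"%s["clock"],"fix",toF(s["tool_pos"]).round(1),"z%.1f"%(s["tool_pos"][2]*1e3),"yawerr %.3f"%((np.arctan2(R[1,0],R[0,0])-yaw-np.pi+np.pi)%(2*np.pi)-np.pi),"F",s["contact_force"].round(1),"op %.2f"%s["opening"],"q",s["q"].round(2))
    return s,R
E
python3 - <<'E'
from h import *
s,R=show()
for th in (103,90,70,50,35,25,15):print(th,cen(th).round(1))
print(cen(103,10),toW(cen(103,10)))
R2=Ro.from_euler('z',0.475).as_matrix()@R
tgt=np.array([*toW(cen(103,10)),0.27]);print("tool shift after rot (m)",R2.T@(tgt-s["tool_pos"]))
E
```

```text
t0.25 fix [-637.1  -89.3] z219.2 yawerr -0.476 F [0.2 0.4 1.3] op 1.00 q [ 1.37  0.69 -0.19  1.57  0.16  0.9  -0.22]
103 [-26.7  36.9]
90 [-14.  42.]
70 [-3.9 46.1]
50 [ 9.3 47.1]
35 [20.4 44.2]
25 [27.6 40.1]
15 [34.3 34.3]
[-36.443816    34.69105465] [ 0.51974217 -0.1205977 ]
tool shift after rot (m) [-0.60047826 -0.05075673 -0.12475449]
```

Call:
send_rows([
  [[0,-1,0,0,-0.5,0,1],[0,-1,0,0,-0.5,0,1],[0,-1,0,0,-0.5,0,1],[0,-1,0,0,-0.5,0,1],[0,-1,0,0,-0.5,0,1]],
], force=20)

```text
clock: 0.67
tool_pos: [0.1465, -0.6074, 0.2699]
eef_rot: [-0.223, 0.671, -0.671, 0.223]
contact_force: [-0.6, 0.3, 0.7]
opening: 0.643
```

Call:
send_rows([
  [[0,-0.9,0,-1,0,-0.2,1],[0,0,0,-1,0,-0.2,1],[0,0,0,-1,0,-0.2,1],[0,0,0,-1,0,-0.2,1],[0,0,0,-1,0,-0.2,1]],
])

```text
clock: 1.08
tool_pos: [0.2111, -0.5274, 0.2695]
eef_rot: [-0.245, 0.663, -0.663, 0.245]
contact_force: [-0.4, -0.5, 1.0]
opening: 0.27
```

Call:
send_rows([
  [[0,0,0,-1,0,-0.2,1],[0,0,0,-1,0,-0.2,1],[0,0,0,-1,0,-0.2,1],[0,0,0,-1,0,-0.2,1],[0,0,0,-1,0,-0.2,1]],
])

```text
clock: 1.5
tool_pos: [0.274, -0.4471, 0.2696]
eef_rot: [0.245, -0.663, 0.663, -0.245]
contact_force: [0.2, -1.3, -0.2]
opening: 0.006
```

Call:
send_rows([
  [[0,0,0,-1,0,-0.2,1],[0,0,0,-1,0,-0.2,1],[0,0,0,-1,0,-0.2,1],[0,0,0,-1,0,-0.2,1],[0,0,0,-1,0,-0.2,1]],
])

```text
clock: 1.92
tool_pos: [0.3369, -0.3668, 0.2696]
eef_rot: [0.245, -0.663, 0.663, -0.245]
contact_force: [0.1, -0.1, -0.8]
opening: 0.004
```

Call:
send_rows([
  [[0,0,0,-1,0,-0.2,1],[0,0,0,-1,0,-0.2,1],[0,0,0,-1,0,-0.2,1],[0,0,0,-1,0,-0.2,1],[0,0,0,-1,0,-0.2,1]],
])

```text
clock: 2.33
tool_pos: [0.3998, -0.2866, 0.2696]
eef_rot: [0.245, -0.663, 0.663, -0.245]
contact_force: [-0.1, -0.2, -0.2]
opening: 0.005
```

```bash
python3 - <<'E'
from h import *
from plant import imaging
s,R=show()
print(R.T@(np.array([*toW(cen(103,10)),0.27])-s["tool_pos"])/.02)
for n in("scene","side"):
    cv2.imwrite(f"pics/{n}1.png",imaging.snapshot(n)["img"][:,:,::-1])
E
```

```text
t2.33 fix [-235.8  -12.4] z269.6 yawerr -0.004 F [-0.1 -0.2 -0.2] op 0.00 q [ 0.77  0.46 -0.36  1.89  0.21  0.83 -0.57]
[-9.9557775  -0.02387055 -2.39661162]
```

View pics/scene1.png

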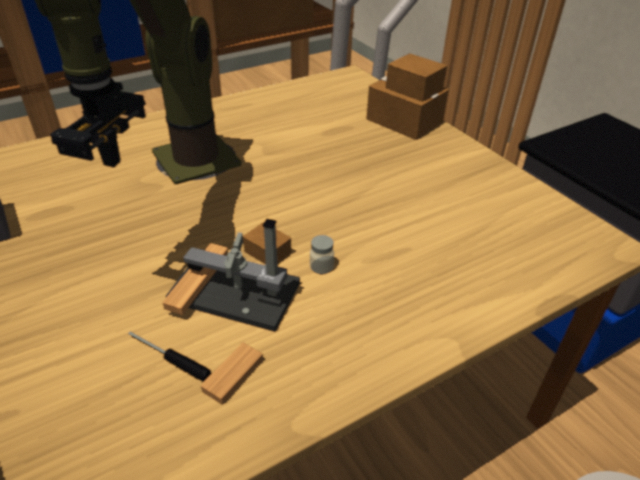

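The gripper is at (100,130) with its jaws shut and the clamp is undisturbed. I'll carry on to the hover point.

Call:
send_rows([
  [[0,0,0,-1,0,-0.24,1],[0,0,0,-1,0,-0.24,1],[0,0,0,-1,0,-0.24,1],[0,0,0,-1,0,-0.24,1],[0,0,0,-1,0,-0.24,1]],
])

```text
clock: 2.85
tool_pos: [0.4594, -0.2046, 0.2695]
eef_rot: [0.245, -0.663, 0.664, -0.245]
contact_force: [0.9, 0.1, 0.2]
opening: 0.004
```

Call:
send_rows([
  [[0,0,0,-1,0,-0.24,1],[0,0,0,-1,0,-0.24,1],[0,0,0,-1,0,-0.24,1],[0,0,0,-1,0,-0.24,1],[0,0,0,-0.9,0,-0.24,1]],
])

```text
clock: 3.27
tool_pos: [0.5187, -0.1224, 0.2694]
eef_rot: [0.245, -0.663, 0.663, -0.245]
contact_force: [0.4, 0.6, -0.3]
opening: 0.005
```

```bash
python3 - <<'E'
from h import *
from plant import imaging
s,R=show()
print(R.round(3))
for n in("scene","side","wrist"):
    cv2.imwrite(f"pics/{n}2.png",imaging.snapshot(n)["img"][:,:,::-1])
E
```

```text
t3.27 fix [-38.4  34. ] z269.4 yawerr -0.005 F [ 0.4  0.6 -0.3] op 0.01 q [ 0.37  0.52 -0.35  1.77  0.22  0.89 -0.95]
[[-0.76  -0.     0.65 ]
 [-0.65  -0.001 -0.76 ]
 [ 0.001 -1.     0.   ]]
```

View pics/scene2.png

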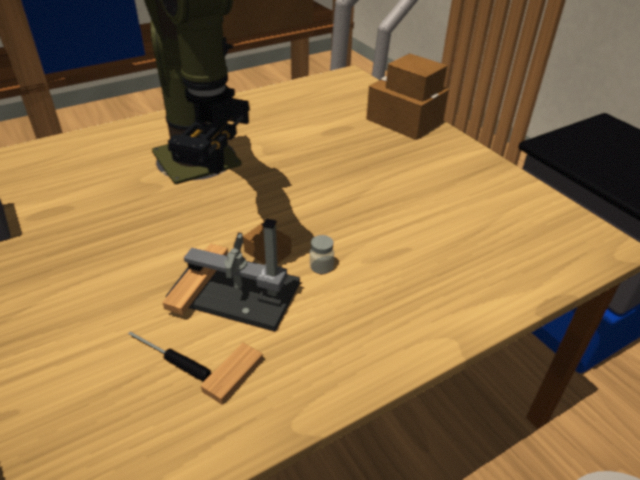

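View pics/side2.png

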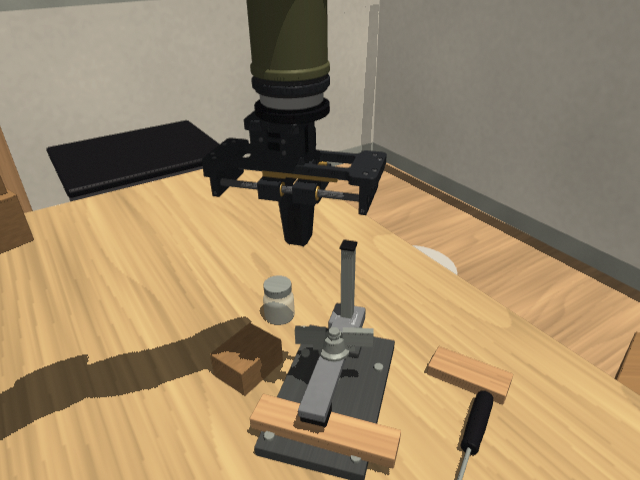

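View pics/wrist2.png

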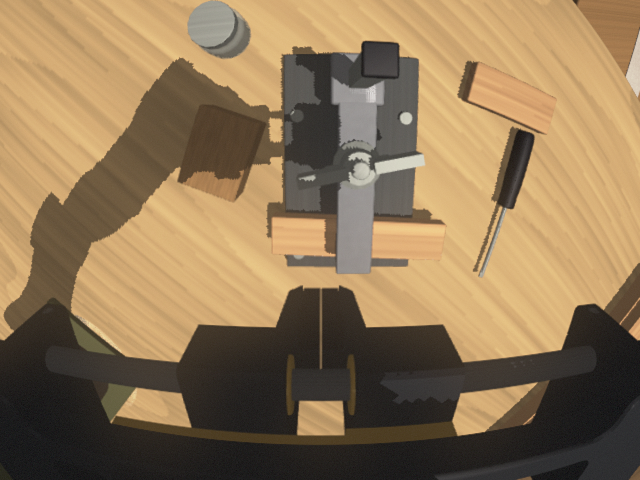

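Side view: the closed tips are at (297,243). Wrist view: the nut is at (361,171), the column cap at (380,60) and the bar end around (353,272). I'll use the wrist view to refine the fixture pose.

```bash
python3 - <<'E'
import cv2
a=cv2.imread("pics/wrist2.png")[30:290,265:460];cv2.imwrite("pics/w2c.png",cv2.resize(a[:145],None,fx=4,fy=4,interpolation=cv2.INTER_CUBIC))
cv2.imwrite("pics/w2d.png",cv2.resize(a[120:],None,fx=4,fy=4,interpolation=cv2.INTER_CUBIC))
E
```

```text
(no output)
```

View pics/w2c.png

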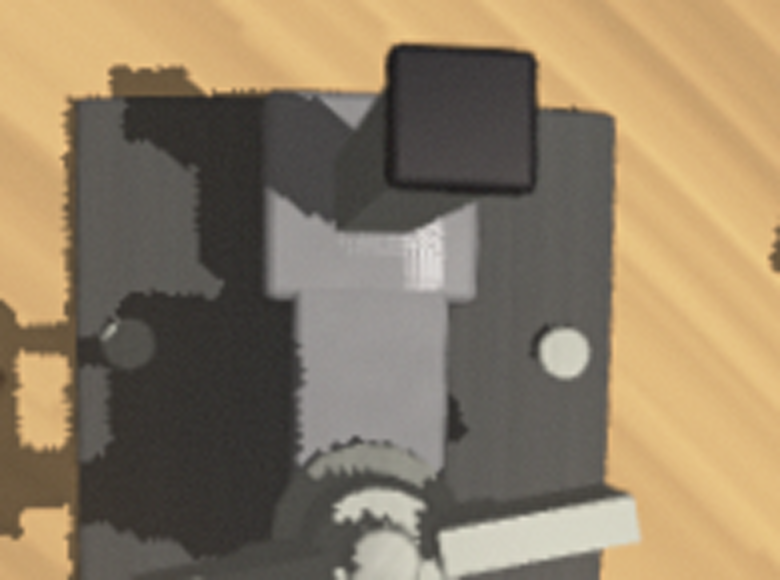

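View pics/w2d.png

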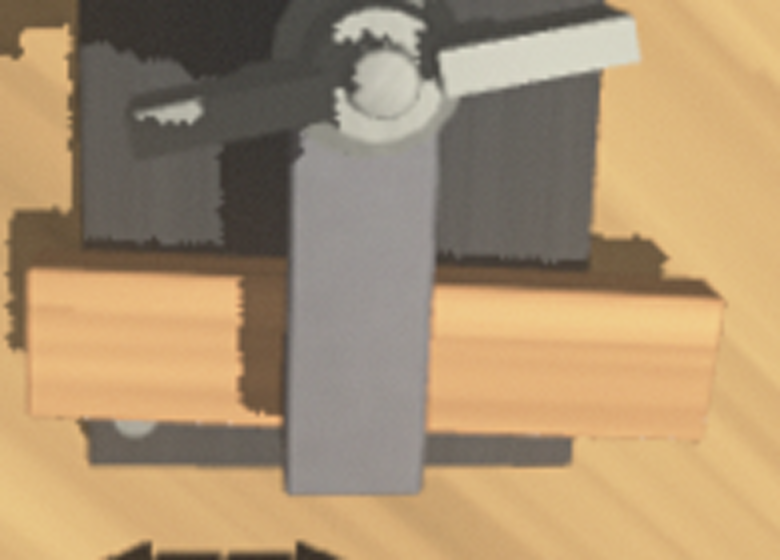

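```bash
cat >> h.py <<'E'
def wproj(s,d,X):
    R=Ro.from_quat(s["eef_rot"]).as_matrix();Xt=R.T@(X-s["tool_pos"])
    H=d["hand_eye"];c=H[:3,:3].T@(Xt-H[:3,3])
    rr=np.hypot(c[0],c[1]);th=np.arctan2(rr,c[2]);K=d["camera_matrix"]
    return np.array([K[0,2]+K[0,0]*th*c[0]/rr,K[1,2]+K[1,1]*th*c[1]/rr])
E
python3 - <<'E'
from h import *
from plant import imaging,get_state
s=get_state();d=imaging.snapshot("wrist")
C=lambda x,y:(265+x/4,30+y/4);D=lambda x,y:(265+x/4,150+y/4)
ob=[("f",(81,0,220),C(462,118)),("f",(0,0,126),D(387,85)),("b",(-113,18),D(287,492)),("b",(-113,-18),D(422,494)),
("b",(56,25),C(268,298)),("b",(56,-25),C(475,298)),("f",(115,-75,20),C(613,112)),("f",(115,75,20),C(75,98)),("w",0,C(636,515))]
def res(p):
    x,y,yaw,q=p;r=[];zb=90-1.59*q
    for k,a,uv in ob:
        L=np.array(a,float) if k=="f" else np.array([*a,zb]) if k=="b" else np.array([55*np.cos(q),-55*np.sin(q),zb+40])
        c,sn=np.cos(yaw),np.sin(yaw)
        r.append(wproj(s,d,np.array([x+(c*L[0]-sn*L[1])/1e3,y+(sn*L[0]+c*L[1])/1e3,L[2]/1e3]))-uv)
    return np.ravel(r)
o=least_squares(res,[.57,-.123,.713,1.35]);print(o.x,o.cost);print(o.fun.reshape(-1,2).round(1))
si=imaging.snapshot("side");print(proj(si,s["tool_pos"]-[0,0,.014]))
E
```

```text
[ 0.56725748 -0.12581005  0.71238886  1.35253719] 4.712688558118392
[[ 0.5 -0.5]
 [-0.4 -0.4]
 [-0.4  1.2]
 [ 0.6  0.4]
 [-1.4  0. ]
 [ 0.9  1.2]
 [ 0.5 -0.9]
 [-0.8 -0.7]
 [ 0.3 -0. ]]
[299.38272618 266.17327449]
```

```bash
python3 - <<'E'
from h import *
from plant import imaging,get_state
s=get_state();R=Ro.from_quat(s["eef_rot"]).as_matrix()
si=imaging.snapshot("side");sc=imaging.snapshot("scene");w=imaging.snapshot("wrist")
for y in(.014,0,-.03,-.05):
  for x,z in((0,0),(.009,.0175),(.009,-.0175),(-.009,.0175),(-.009,-.0175)):
    X=s["tool_pos"]+R@[x,y,z];print(y,x,z,proj(si,X).round(),proj(sc,X).round(),wproj(s,w,X).round())
def crop(d,n,a,b,c,e,f=4): cv2.imwrite(n,cv2.resize(d["img"][b:e,a:c,::-1],None,fx=f,fy=f,interpolation=cv2.INTER_CUBIC))
crop(si,"pics/s3.png",195,110,395,250);crop(w,"pics/w3.png",220,240,420,390)
crop(sc,"pics/c3.png",150,70,300,190,5)
E
```

```text
0.014 0 0 [299. 267.] [216. 186.] [320. 274.]
0.014 0.009 0.0175 [311. 274.] [208. 190.] [352. 289.]
0.014 0.009 -0.0175 [283. 269.] [216. 180.] [288. 289.]
0.014 -0.009 0.0175 [315. 265.] [216. 192.] [353. 259.]
0.014 -0.009 -0.0175 [288. 261.] [225. 182.] [286. 259.]
0 0 0 [299. 258.] [216. 180.] [320. 286.]
0 0.009 0.0175 [311. 264.] [207. 184.] [354. 302.]
0 0.009 -0.0175 [283. 260.] [216. 174.] [285. 302.]
0 -0.009 0.0175 [315. 256.] [216. 186.] [356. 270.]
0 -0.009 -0.0175 [288. 252.] [224. 176.] [284. 270.]
-0.03 0 0 [298. 236.] [214. 166.] [320. 318.]
-0.03 0.009 0.0175 [310. 243.] [205. 170.] [360. 335.]
-0.03 0.009 -0.0175 [281. 238.] [214. 161.] [280. 335.]
-0.03 -0.009 0.0175 [315. 235.] [214. 172.] [362. 300.]
-0.03 -0.009 -0.0175 [286. 230.] [222. 163.] [278. 299.]
-0.05 0 0 [297. 221.] [213. 157.] [320. 346.]
-0.05 0.009 0.0175 [310. 227.] [204. 161.] [364. 363.]
-0.05 0.009 -0.0175 [280. 223.] [213. 152.] [275. 363.]
-0.05 -0.009 0.0175 [314. 220.] [213. 163.] [367. 326.]
-0.05 -0.009 -0.0175 [285. 216.] [221. 154.] [272. 326.]
```

View pics/s3.png

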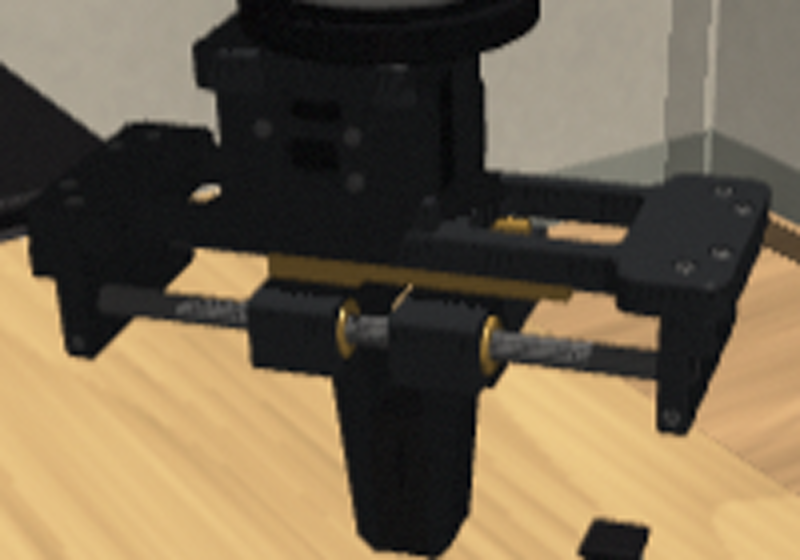

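View pics/w3.png

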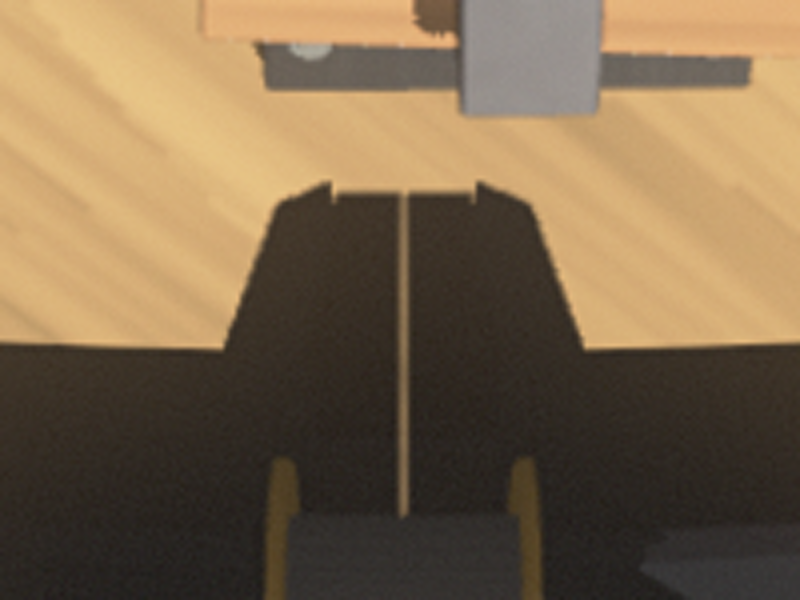

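View pics/c3.png

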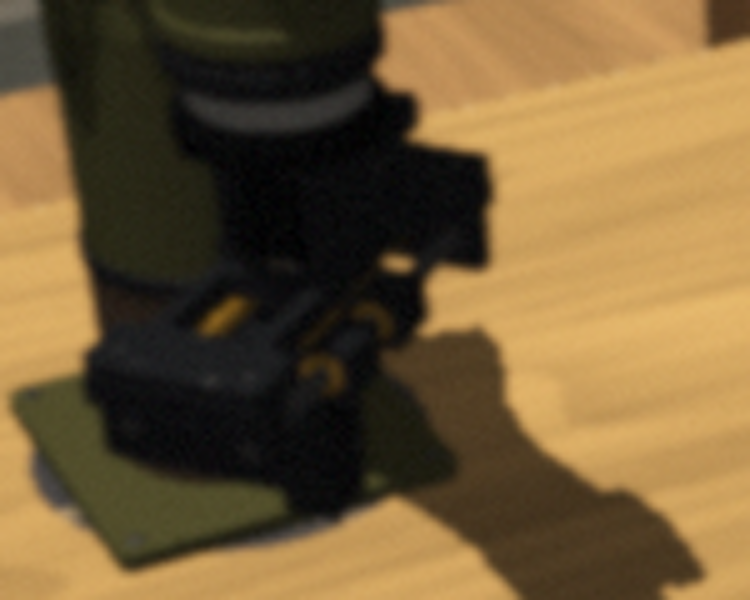

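```bash
python3 - <<'E'
from h import *
from plant import imaging,get_state
s=get_state();R=Ro.from_quat(s["eef_rot"]).as_matrix()
si=imaging.snapshot("side");sc=imaging.snapshot("scene");w=imaging.snapshot("wrist")
def f(p):
    X=s["tool_pos"]+R@p
    return np.r_[proj(si,X)-(295.5,248),proj(sc,X)-(214,173),wproj(s,w,X)-(320,287)]
o=least_squares(f,[0,0,0],x_scale=.01);print(o.x*1e3,o.fun)
# check camera body: scene front lower corner of camera box
for p in([-.0843,-.165,0],[-.05,-.15,0],[0,-.05,.0935],[0,-.05,-.0935]):
    X=s["tool_pos"]+R@np.array(p);print(p,proj(si,X),proj(sc,X))
E
```

```text
[ -4.25385274 -10.5583044   -0.56253989] [ 3.87595913  0.1691177   3.33456785  2.33493857 -1.38509393  1.46517425]
[-0.0843, -0.165, 0] [316.79336466  98.92148773] [250.89930044 107.74809314]
[-0.05, -0.15, 0] [308.11811766 121.13322176] [233.12687786 112.57743035]
[0, -0.05, 0.0935] [378.60619708 232.22248309] [188.33963461 184.05956886]
[0, -0.05, -0.0935] [222.45235787 210.9794184 ] [234.57974949 133.8803697 ]
```

```bash
sed -i 's/^F=.*/F=np.array([0.5673,-0.1258]);yaw=0.7124/' h.py; cat >> h.py <<'E'
def plan(ths,m=0,r=42,z=None):
    s,R=show();p=toF(s["tool_pos"]);
    for t in ths:
        c=cen(t%360,m,r);d=c-p;print(t,c.round(1),"tx %.2f tz %.2f"%(-d[0]/20,-d[1]/20));p=c
    if z:print("ty %.2f"%((s["tool_pos"][2]*1e3-z)/20))
E
python3 - <<'E'
from h import *
plan([102.5],m=10,z=108)
plan([102.5,95,85,75,65,55,45,35,25],m=0)
E
```

```text
t3.82 fix [-35.4  34.4] z269.6 yawerr -0.005 F [-0.2  0.6 -0.4] op 0.01 q [ 0.37  0.52 -0.35  1.78  0.22  0.89 -0.95]
102.5 [-36.  35.] tx 0.03 tz -0.03
ty 8.08
t3.82 fix [-35.4  34.4] z269.6 yawerr -0.005 F [-0.2  0.6 -0.4] op 0.01 q [ 0.37  0.52 -0.35  1.78  0.22  0.89 -0.95]
102.5 [-26.2  37.2] tx -0.46 tz -0.14
95 [-19.1  40.5] tx -0.36 tz -0.16
85 [-11.8  43.2] tx -0.37 tz -0.14
75 [-6.7 45.3] tx -0.25 tz -0.10
65 [-0.9 46.8] tx -0.29 tz -0.07
55 [ 5.7 47.3] tx -0.33 tz -0.03
45 [12.9 46.5] tx -0.36 tz 0.04
35 [20.4 44.2] tx -0.37 tz 0.12
25 [27.6 40.1] tx -0.36 tz 0.20
```

Call:
send_rows([
  [[0,0,0,0,0.9,0,1],[0,0,0,0,0.9,0,1],[0,0,0,0,0.9,0,1],[0,0,0,0,0.9,0,1],[0,0,0,0,0.9,0,1]],
])

```text
clock: 4.23
tool_pos: [0.5184, -0.1225, 0.1788]
eef_rot: [0.245, -0.663, 0.663, -0.245]
contact_force: [1.1, 0.5, -0.7]
opening: 0.005
```

Call:
send_rows([
  [[0,0,0,0,0.8,0,1],[0,0,0,0,0.8,0,1],[0,0,0,0,0.8,0,1],[0,0,0,0,0.8,0,1],[0,0,0,0,0.35,0,1]],
])

```text
clock: 4.65
tool_pos: [0.5174, -0.1223, 0.1069]
eef_rot: [-0.246, 0.664, -0.663, 0.245]
contact_force: [0.3, 0.4, -0.1]
opening: 0.005
```

```bash
python3 - <<'E'
from h import *
from plant import imaging
show()
for n in("scene","side","wrist"):
    cv2.imwrite(f"pics/{n}4.png",imaging.snapshot(n)["img"][:,:,::-1])
def crop(n,o,a,b,c,e,f=4): cv2.imwrite(o,cv2.resize(cv2.imread(n)[b:e,a:c],None,fx=f,fy=f,interpolation=cv2.INTER_CUBIC))
crop("pics/side4.png","pics/s4.png",240,230,420,380);crop("pics/wrist4.png","pics/w4.png",220,100,420,250)
E
```

```text
t4.65 fix [-35.5  35.3] z106.9 yawerr -0.004 F [ 0.3  0.4 -0.1] op 0.01 q [ 0.29  0.75 -0.25  1.94  0.35  0.5  -1.06]
```

View pics/s4.png

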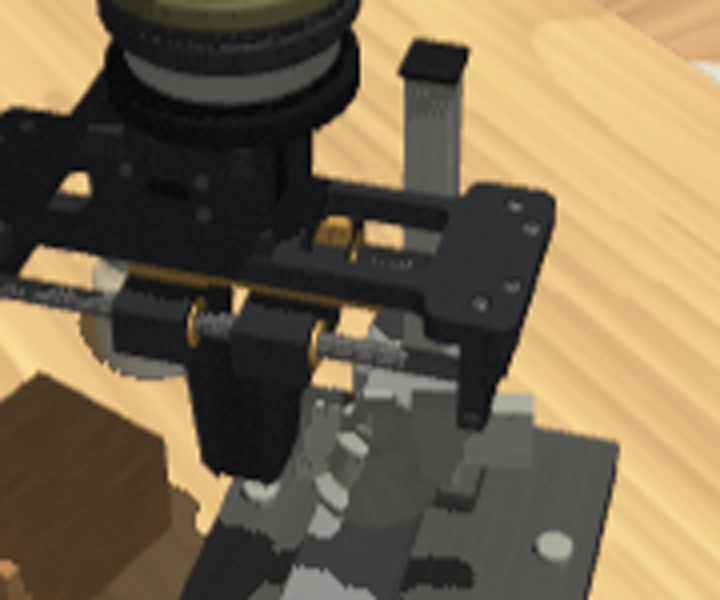

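View pics/wrist4.png

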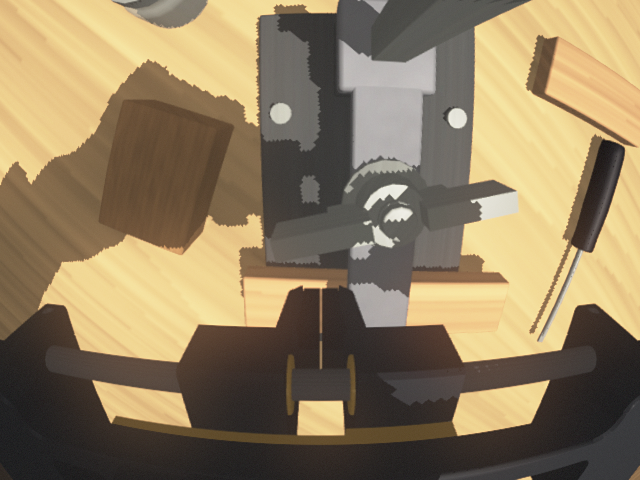

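Tips are beside the wing, and both views show them clear. Starting stroke 1.

Call:
send_rows([
  [[0,0,0,-0.3,0,-0.05,1],[0,0,0,-0.3,0,-0.1,1],[0,0,0,-0.3,0,-0.15,1],[0,0,0,-0.3,0,-0.1,1],[0,0,0,-0.3,0,-0.1,1]],
])

```text
clock: 5.22
tool_pos: [0.5353, -0.0942, 0.109]
eef_rot: [0.245, -0.663, 0.663, -0.246]
contact_force: [-0.3, -1.1, 1.2]
opening: 0.01
```

```bash
cat >> h.py <<'E'
def look(tag,full=False):
    from plant import imaging
    for n,(a,b,c,e) in dict(side=(240,230,420,380),wrist=(220,80,540,300)).items():
        im=imaging.snapshot(n)["img"][:,:,::-1]
        if not full: im=cv2.resize(im[b:e,a:c],None,fx=2.4,fy=2.4,interpolation=cv2.INTER_CUBIC)
        cv2.imwrite(f"pics/{n}{tag}.png",im)
E
python3 - <<'E'
from h import *
plan([85,75,65,55,45,35,25]);look("5")
E
```

```text
t5.22 fix [-3.5 44.8] z109.0 yawerr -0.003 F [-0.3 -1.1  1.2] op 0.01 q [ 0.24  0.75 -0.24  1.91  0.34  0.52 -1.1 ]
85 [-11.8  43.2] tx 0.41 tz 0.08
75 [-6.7 45.3] tx -0.25 tz -0.10
65 [-0.9 46.8] tx -0.29 tz -0.07
55 [ 5.7 47.3] tx -0.33 tz -0.03
45 [12.9 46.5] tx -0.36 tz 0.04
35 [20.4 44.2] tx -0.37 tz 0.12
25 [27.6 40.1] tx -0.36 tz 0.20
```

View pics/wrist5.png

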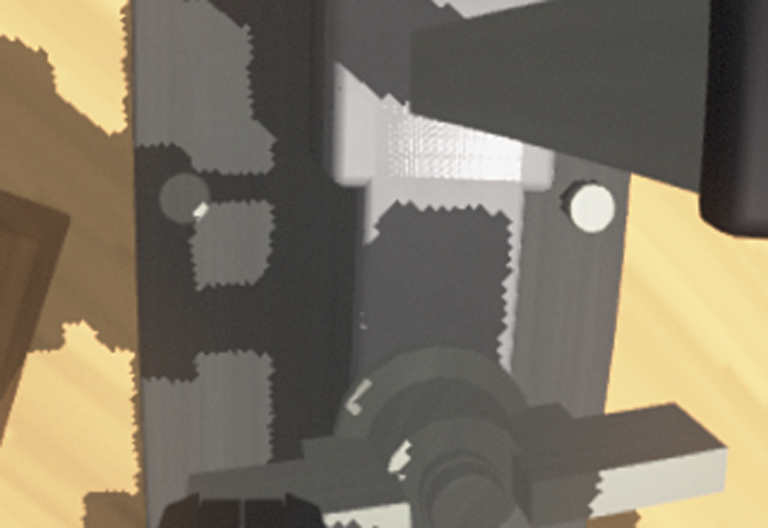

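```bash
cat >> h.py <<'E'
def tips(qs):
    from plant import imaging,get_state
    s=get_state();w=imaging.snapshot("wrist");si=imaging.snapshot("side")
    for q in qs:
        for k in(0,1):
            a=-q+k*np.pi;f=55*np.array([np.cos(a),np.sin(a)])
            X=np.array([*toW(f),(130-1.59*q)/1e3])
            print(q,k,"wrist",wproj(s,w,X).round(),((wproj(s,w,X)-(220,80))*2.4).round(),"side",proj(si,X).round(),((proj(si,X)-(240,230))*2.4).round())
E
python3 - <<'E'
from h import *
tips([1.35,1.5,1.7,1.9])
E
```

```text
1.35 0 wrist [524. 272.] [729. 461.] side [374. 332.] [321. 244.]
1.35 1 wrist [302. 323.] [196. 584.] side [295. 330.] [132. 239.]
1.5 0 wrist [522. 287.] [725. 497.] side [374. 336.] [321. 255.]
1.5 1 wrist [299. 308.] [189. 547.] side [296. 326.] [135. 230.]
1.7 0 wrist [517. 306.] [713. 542.] side [372. 342.] [317. 268.]
1.7 1 wrist [299. 286.] [189. 495.] side [299. 321.] [141. 218.]
1.9 0 wrist [508. 324.] [691. 585.] side [369. 347.] [308. 281.]
1.9 1 wrist [304. 264.] [202. 441.] side [303. 317.] [151. 208.]
```

View pics/side5.png

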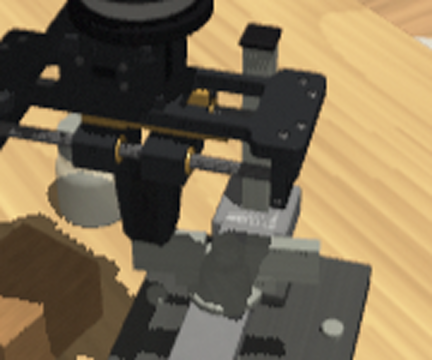

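```bash
python3 - <<'E'
from h import *
show();look("6",True)
show();tips([1.35])
E
```

```text
t5.42 fix [-3.  45.1] z109.0 yawerr -0.002 F [-0.5  3.   5. ] op 0.01 q [ 0.24  0.75 -0.24  1.91  0.34  0.52 -1.1 ]
t5.52 fix [-3.6 45. ] z109.0 yawerr -0.003 F [0.2 3.2 5.9] op 0.00 q [ 0.24  0.75 -0.24  1.91  0.34  0.52 -1.1 ]
1.35 0 wrist [524. 269.] [729. 455.] side [374. 332.] [321. 244.]
1.35 1 wrist [301. 321.] [194. 578.] side [295. 330.] [132. 239.]
```

View pics/wrist6.png

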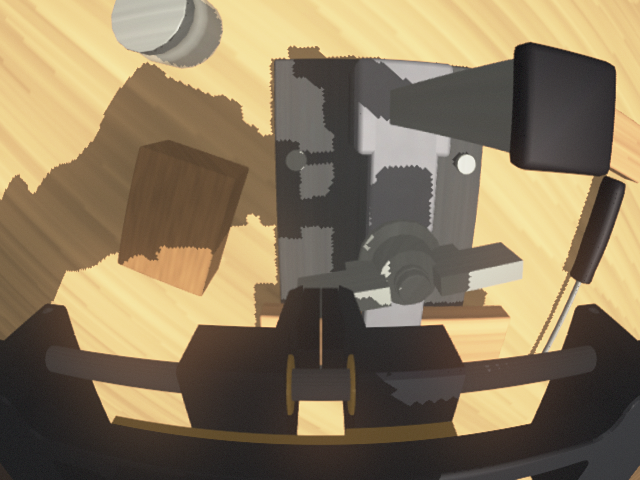

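View pics/side6.png

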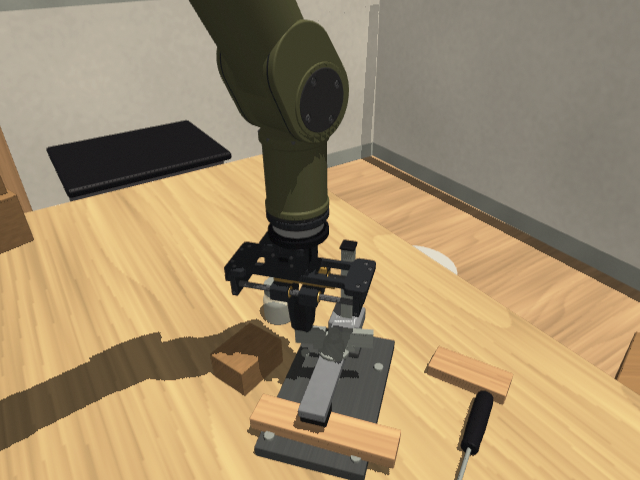

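```bash
python3 - <<'E'
from h import *
from plant import imaging,get_state
s=get_state();w=imaging.snapshot("wrist")
def fx(a): return np.array([*toW(a[:2]),a[2]/1e3])
zb=87.85
def wt(q,k):
    a=-q+k*np.pi;return (55*np.cos(a),55*np.sin(a),zb+40)
ob=[((81,0,220),(563,108)),((0,0,126),(410,278)),((56,25,zb),(359,152)),((56,-25,zb),(449,154)),("w",(511,254))]
def f(p):
    s2=dict(s);s2["tool_pos"]=s["tool_pos"]+p[:3]
    return np.ravel([wproj(s2,w,fx(wt(p[3],0) if a=="w" else a))-b for a,b in ob])
o=least_squares(f,[0,0,0,1.35]);print(o.x,o.fun.reshape(-1,2).round(1))
print(f([0,0,0,1.35]).reshape(-1,2).round(1))
E
```

```text
[-0.00228718 -0.00233404  0.00639942  1.30801446] [[-3.9 -1.2]
 [ 4.   3.9]
 [-1.7  0.1]
 [-0.3  0.9]
 [ 7.4 -0.4]]
[[16.5 18.8]
 [ 7.  16.3]
 [ 0.   7.9]
 [ 3.7  8.5]
 [12.8 15. ]]
```

The nut hasn't turned. The up-force, together with the views, says the tips rode onto the wing top, so the real tips sit higher than stated. I'll back off, go lower and retry.

Call:
send_rows([
  [[0,0,0,0,-0.5,0,1],[0,0,0,0.6,0,0,1],[0,0,0,0.6,0,-0.1,1],[0,0,0,0.5,0,0,1],[0,0,0,0,0.5,0,1]],
])

```text
clock: 6.08
tool_pos: [0.5055, -0.1189, 0.1093]
eef_rot: [0.245, -0.663, 0.664, -0.244]
contact_force: [-0.6, -0.6, -0.4]
opening: 0.007
```

Call:
send_rows([
  [[0,0,0,0,0.3,0,1],[0,0,0,0,0.3,0,1],[0,0,0,0,0.3,0,1],[0,0,0,0,0.2,0,1],[0,0,0,0,0,0,1]],
])

```text
clock: 6.5
tool_pos: [0.5073, -0.115, 0.0853]
eef_rot: [-0.246, 0.663, -0.663, 0.245]
contact_force: [-0.5, -0.2, 0.2]
opening: 0.004
```

```bash
python3 - <<'E'
from h import *
show();look("7",True)
im=cv2.imread("pics/side7.png")[230:380,240:420];cv2.imwrite("pics/s7.png",cv2.resize(im,None,fx=4,fy=4,interpolation=cv2.INTER_CUBIC))
E
```

```text
t6.50 fix [-38.4  47.4] z85.3 yawerr -0.003 F [-0.5 -0.2  0.2] op 0.00 q [ 0.26  0.77 -0.21  1.99  0.37  0.42 -1.1 ]
```

View pics/s7.png

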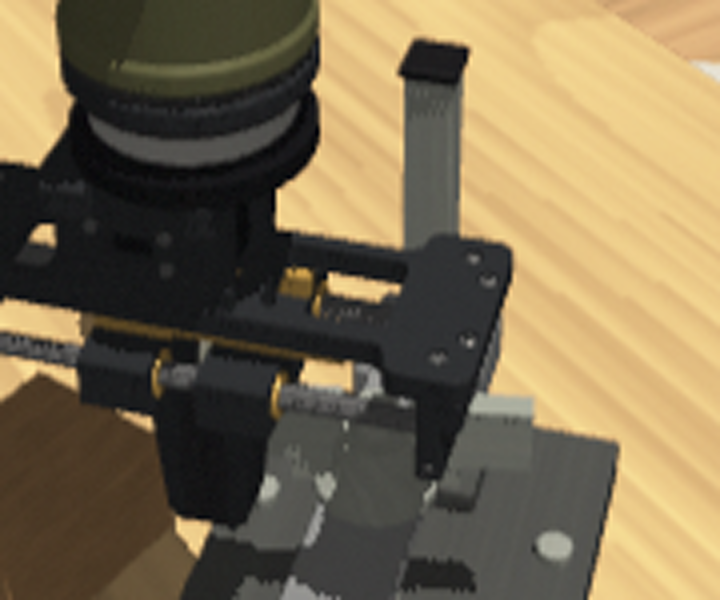

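View pics/wrist7.png

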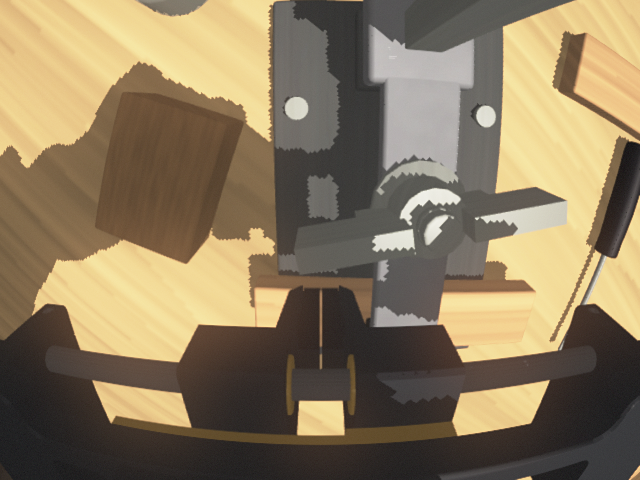

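Call:
send_rows([
  [[0,0,0,-0.3,0,0.05,1],[0,0,0,-0.3,0,0.05,1],[0,0,0,-0.3,0,0,1],[0,0,0,-0.3,0,0,1],[0,0,0,-0.3,0,0,1]],
])

```text
clock: 7.02
tool_pos: [0.5311, -0.097, 0.0864]
eef_rot: [-0.246, 0.663, -0.663, 0.245]
contact_force: [-2.7, -0.1, -0.6]
opening: 0.009
```

```bash
python3 - <<'E'
from h import *
show();look("8",True)
im=cv2.imread("pics/side8.png")[230:380,240:420];cv2.imwrite("pics/s8.png",cv2.resize(im,None,fx=4,fy=4,interpolation=cv2.INTER_CUBIC))
plan([75,65,55,45,35,25])
E
```

```text
t7.02 fix [-8.5 45.4] z86.4 yawerr -0.003 F [-2.7 -0.1 -0.6] op 0.01 q [ 0.23  0.79 -0.22  1.93  0.36  0.46 -1.11]
t7.12 fix [-7.1 45.1] z86.5 yawerr -0.002 F [-0.2 -0.6  0.4] op 0.00 q [ 0.23  0.79 -0.22  1.93  0.36  0.46 -1.11]
75 [-6.7 45.3] tx -0.02 tz -0.01
65 [-0.9 46.8] tx -0.29 tz -0.07
55 [ 5.7 47.3] tx -0.33 tz -0.03
45 [12.9 46.5] tx -0.36 tz 0.04
35 [20.4 44.2] tx -0.37 tz 0.12
25 [27.6 40.1] tx -0.36 tz 0.20
```

View pics/wrist8.png

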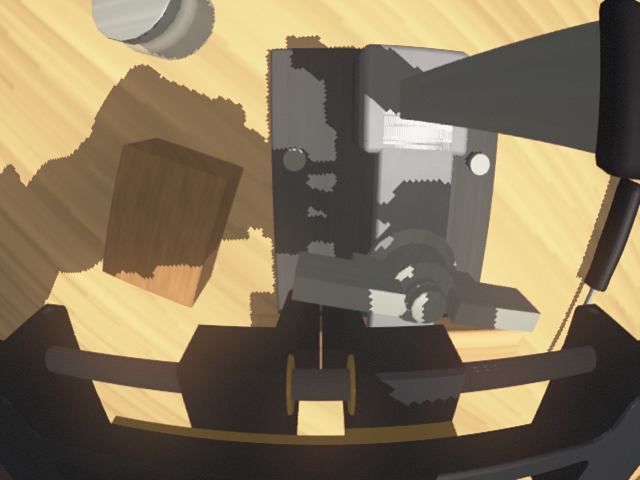

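View pics/s8.png

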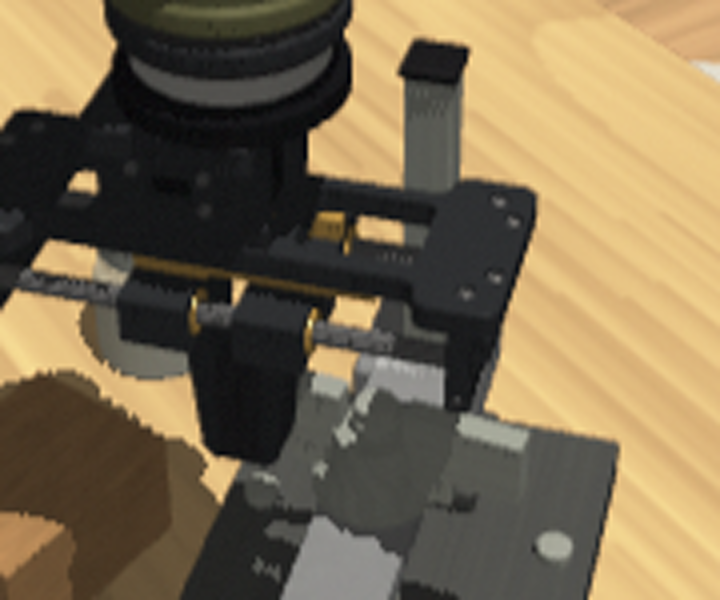

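The wing has turned: its left tip now shows at (295,270) in the wrist view. Continuing the stroke.

Call:
send_rows([
  [[0,0,0,-0.3,0,-0.05,1],[0,0,0,-0.33,0,-0.03,1],[0,0,0,-0.35,0,0.04,1],[0,0,0,-0.36,0,0.1,1],[0,0,0,-0.2,0,0.08,1]],
])

```text
clock: 7.53
tool_pos: [0.5582, -0.0784, 0.0866]
eef_rot: [-0.245, 0.663, -0.663, 0.246]
contact_force: [-0.7, -0.1, 0.5]
opening: 0.001
```

```bash
python3 - <<'E'
from h import *
show();look("9",True)
im=cv2.imread("pics/side9.png")[230:380,240:420];cv2.imwrite("pics/s9.png",cv2.resize(im,None,fx=4,fy=4,interpolation=cv2.INTER_CUBIC))
E
```

```text
t7.53 fix [24.1 41.8] z86.6 yawerr -0.003 F [-0.7 -0.1  0.5] op 0.00 q [ 0.19  0.81 -0.23  1.86  0.34  0.51 -1.13]
```

View pics/wrist9.png

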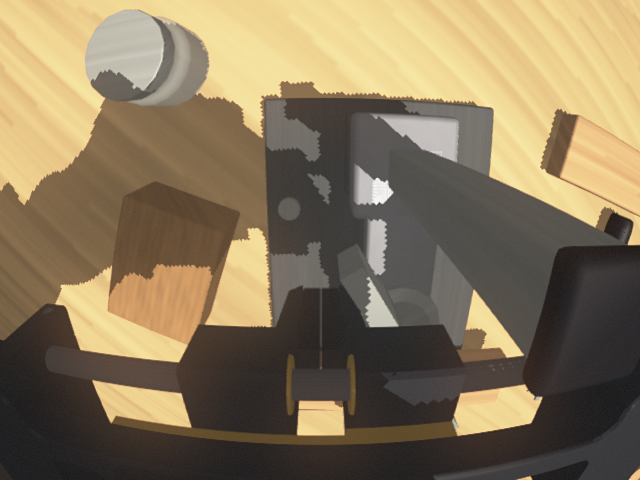

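View pics/s9.png

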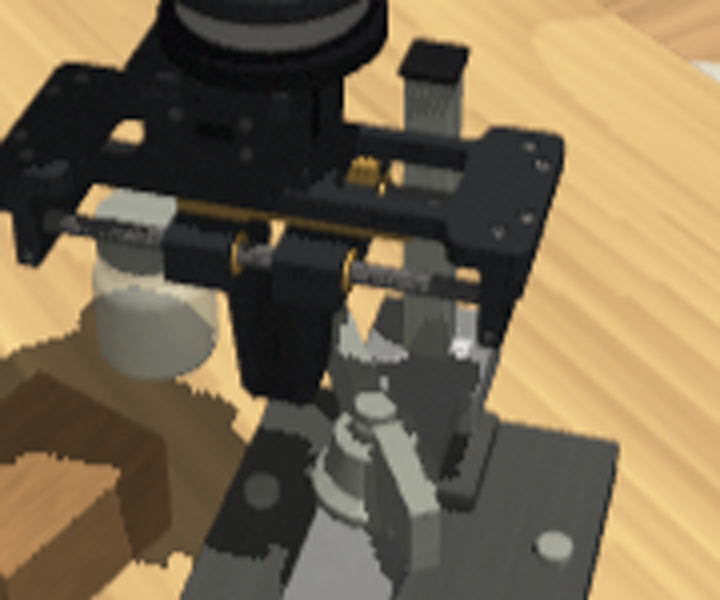

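```bash
cat >> h.py <<'E'
FE=np.array([0.570,-0.1231])
def sidetip(uv,lo,hi):
    "q from the side-camera pixel of a wing tip top (min distance), both wings"
    from plant import imaging
    si=imaging.snapshot("side");best=[]
    for q in np.arange(lo,hi,.02):
        for k in(0,1):
            a=-q+k*np.pi;f=55*np.array([np.cos(a),np.sin(a)]);X=np.array([*(toW(f)-F+FE),(130-1.59*q)/1e3])
            best.append((np.hypot(*(proj(si,X)-uv)),round(q,2),k,proj(si,X).round(1)))
    best.sort(key=lambda b:b[0]);print(best[:2]);return best[0][1]
E
python3 - <<'E'
from h import *
q=sidetip((345,359),1.5,3.5)
th=np.degrees(-q)%180;print(th, th+180)
show()
for m in(10,14):print(cen(th+180,m).round(1))
E
```

```text
[(np.float64(0.9033275504264213), np.float64(2.64), 0, array([345. , 358.1])), (np.float64(1.0695662247987228), np.float64(2.66), 0, array([344.2, 358.3]))]
28.739142085462674 208.73914208546267
t7.68 fix [23.6 41.5] z86.6 yawerr -0.003 F [ 0.6 -0.5  0.4] op 0.00 q [ 0.19  0.81 -0.23  1.86  0.34  0.51 -1.13]
[-20.2 -50.6]
[-18.2 -54.1]
```

Call:
send_rows([
  [[0,0,0,0.15,0,-0.1,1],[0,0,0,0,-0.6,0,1],[0,0,0,0,-0.6,0,1],[0,0,0,0,-0.6,0,1],[0,0,0,0,-0.6,0,1]],
])

```text
clock: 8.1
tool_pos: [0.5529, -0.0803, 0.1351]
eef_rot: [0.245, -0.663, 0.663, -0.245]
contact_force: [-0.1, 1.7, -0.7]
opening: 0.005
```

Call:
send_rows([
  [[0,0,0,0.4,0,1,1],[0,0,0,0.4,0,1,1],[0,0,0,0.4,0,1,1],[0,0,0,0.4,0,1,1],[0,0,0,0.4,0,0.9,1]],
])

```text
clock: 8.52
tool_pos: [0.5868, -0.1821, 0.1347]
eef_rot: [0.245, -0.663, 0.663, -0.245]
contact_force: [-0.3, -0.1, 0.1]
opening: 0.008
```

```bash
python3 - <<'E'
from h import *
show();look("10",True)
E
```

```text
t8.52 fix [-22.1 -55.4] z134.7 yawerr -0.004 F [-0.3 -0.1  0.1] op 0.01 q [ 0.39  0.79 -0.29  1.67  0.32  0.72 -0.92]
```

View pics/wrist10.png

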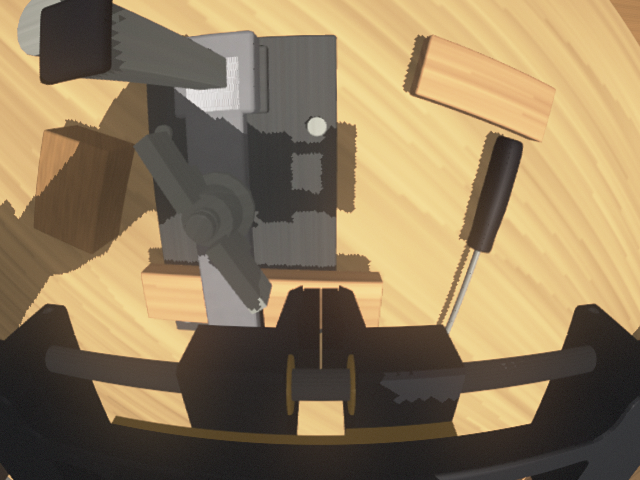

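View pics/side10.png

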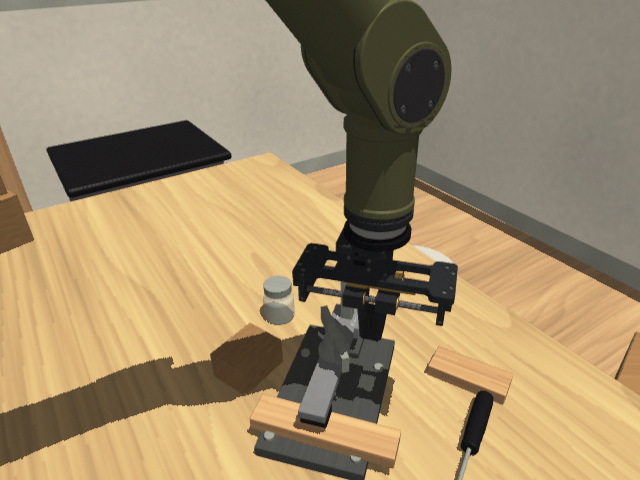

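Fingers are on the trailing side of the lower wing, whose tip is at (258,300) in the wrist view, and clear of it. Descending.

Call:
send_rows([
  [[0,0,0,0,0.5,0,1],[0,0,0,0,0.5,0,1],[0,0,0,0,0.5,0,1],[0,0,0,0,0.5,0,1],[0,0,0,0,0.4,0,1]],
])

```text
clock: 9.03
tool_pos: [0.5859, -0.1792, 0.0848]
eef_rot: [-0.247, 0.663, -0.662, 0.245]
contact_force: [-0.3, -0.5, 0.0]
opening: 0.007
```

```bash
python3 - <<'E'
from h import *
plan(range(208,30,-12))
E
```

```text
t9.03 fix [-20.9 -52.6] z84.8 yawerr -0.002 F [-0.3 -0.5  0. ] op 0.01 q [ 0.37  0.86 -0.27  1.7   0.35  0.63 -0.95]
208 [-25.5 -41.5] tx 0.23 tz -0.55
196 [-33.7 -34.9] tx 0.41 tz -0.33
184 [-40.3 -26. ] tx 0.33 tz -0.45
172 [-44.9 -17.5] tx 0.23 tz -0.42
160 [-47.9  -8.7] tx 0.15 tz -0.44
148 [-48.7   1.4] tx 0.04 tz -0.50
136 [-46.8  12. ] tx -0.09 tz -0.53
124 [-41.9  22.4] tx -0.24 tz -0.52
112 [-34.2  31.5] tx -0.39 tz -0.46
100 [-23.9  38.4] tx -0.51 tz -0.35
88 [-13.1  42.5] tx -0.54 tz -0.20
76 [-7.3 45.1] tx -0.29 tz -0.13
64 [-0.2 46.9] tx -0.35 tz -0.09
52 [ 7.8 47.2] tx -0.40 tz -0.02
40 [16.6 45.5] tx -0.44 tz 0.08
```

Call:
send_rows([
  [[0,0,0,0.1,0,-0.3,1],[0,0,0,0.13,0,-0.25,1],[0,0,0,0.4,0,-0.33,1],[0,0,0,0.33,0,-0.45,1],[0,0,0,0.23,0,-0.42,1]],
])

```text
clock: 9.45
tool_pos: [0.5457, -0.1694, 0.0872]
eef_rot: [0.245, -0.663, 0.664, -0.246]
contact_force: [1.7, 0.5, 0.2]
opening: 0.003
```

```bash
python3 - <<'E'
from h import *
plan(range(160,30,-12));look("11",True)
E
```

```text
t9.45 fix [-44.8 -18.9] z87.2 yawerr -0.004 F [1.7 0.5 0.2] op 0.00 q [ 0.37  0.81 -0.25  1.84  0.36  0.53 -0.98]
160 [-47.9  -8.7] tx 0.15 tz -0.51
148 [-48.7   1.4] tx 0.04 tz -0.50
136 [-46.8  12. ] tx -0.09 tz -0.53
124 [-41.9  22.4] tx -0.24 tz -0.52
112 [-34.2  31.5] tx -0.39 tz -0.46
100 [-23.9  38.4] tx -0.51 tz -0.35
88 [-13.1  42.5] tx -0.54 tz -0.20
76 [-7.3 45.1] tx -0.29 tz -0.13
64 [-0.2 46.9] tx -0.35 tz -0.09
52 [ 7.8 47.2] tx -0.40 tz -0.02
40 [16.6 45.5] tx -0.44 tz 0.08
```

View pics/side11.png

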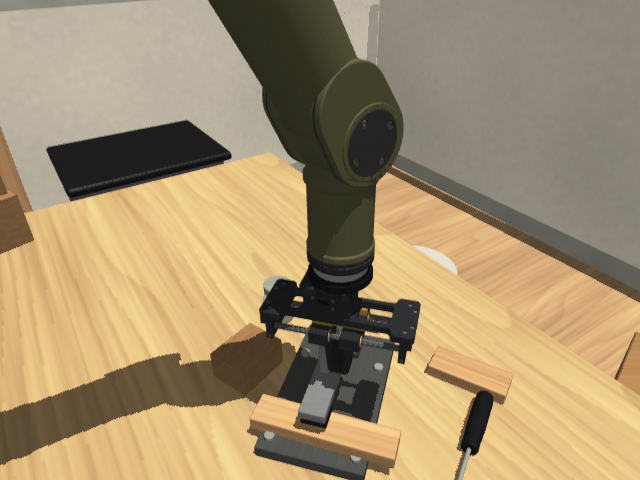

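View pics/wrist11.png

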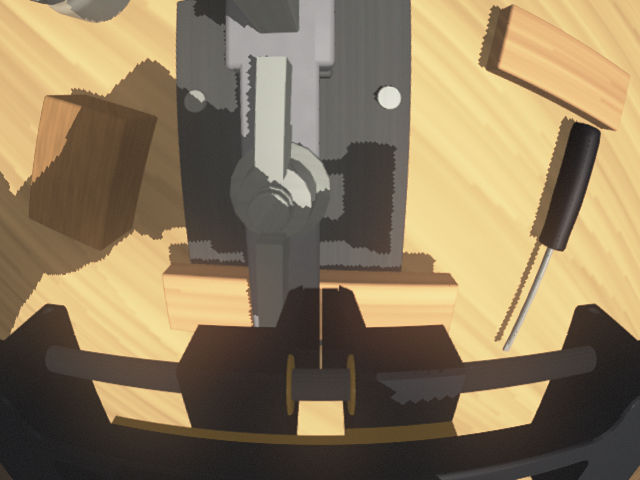

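The wings now lie along the bar, so the push is working. Continuing stroke 2.

Call:
send_rows([
  [[0,0,0,0.15,0,-0.5,1],[0,0,0,0.04,0,-0.5,1],[0,0,0,-0.09,0,-0.53,1],[0,0,0,-0.24,0,-0.52,1],[0,0,0,-0.39,0,-0.46,1]],
])

```text
clock: 9.97
tool_pos: [0.5206, -0.1241, 0.0867]
eef_rot: [0.245, -0.663, 0.663, -0.245]
contact_force: [-0.2, -0.4, 0.3]
opening: 0.009
```

```bash
python3 - <<'E'
from h import *
plan(range(100,20,-12));look("12",True)
E
```

```text
t9.97 fix [-34.2  31.8] z86.7 yawerr -0.004 F [-0.2 -0.4  0.3] op 0.01 q [ 0.28  0.78 -0.22  1.95  0.36  0.45 -1.07]
100 [-23.9  38.4] tx -0.51 tz -0.33
88 [-13.1  42.5] tx -0.54 tz -0.20
76 [-7.3 45.1] tx -0.29 tz -0.13
64 [-0.2 46.9] tx -0.35 tz -0.09
52 [ 7.8 47.2] tx -0.40 tz -0.02
40 [16.6 45.5] tx -0.44 tz 0.08
28 [25.5 41.5] tx -0.44 tz 0.20
```

View pics/wrist12.png

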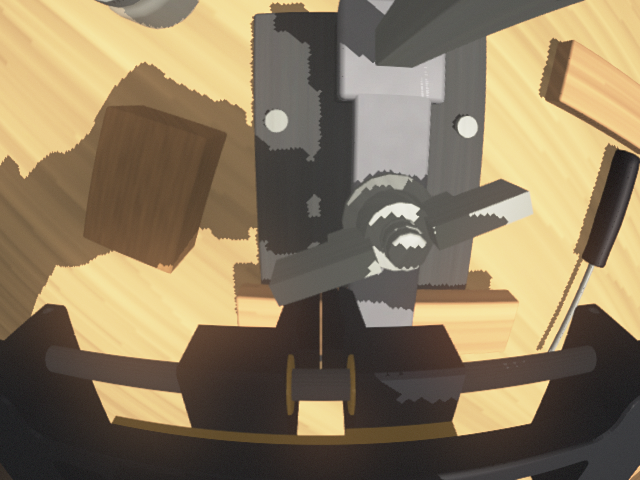

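Call:
send_rows([
  [[0,0,0,-0.5,0,-0.3,1],[0,0,0,-0.5,0,-0.2,1],[0,0,0,-0.3,0,-0.13,1],[0,0,0,-0.35,0,-0.09,1],[0,0,0,-0.4,0,0,1]],
])

```text
clock: 10.48
tool_pos: [0.5424, -0.0864, 0.0863]
eef_rot: [-0.246, 0.663, -0.663, 0.245]
contact_force: [-2.1, -1.5, 0.3]
opening: 0.004
```

Call:
send_rows([
  [[0,0,0,-0.3,0,0.05,1],[0,0,0,-0.3,0,0.1,1],[0,0,0,-0.15,0,0.08,1],[0,0,0,0,0,0,1],[0,0,0,0.15,0,-0.1,1]],
])

```text
clock: 10.9
tool_pos: [0.5553, -0.0806, 0.0866]
eef_rot: [0.244, -0.663, 0.663, -0.246]
contact_force: [-0.7, 1.3, 0.6]
opening: 0.005
```

Call:
send_rows([
  [[0,0,0,0,-0.6,0,1],[0,0,0,0,-0.6,0,1],[0,0,0,0,-0.6,0,1],[0,0,0,0,-0.6,0,1],[0,0,0,0,0,0,1]],
])

```text
clock: 11.32
tool_pos: [0.5552, -0.0813, 0.1366]
eef_rot: [0.244, -0.663, 0.664, -0.247]
contact_force: [0.8, -0.4, 0.1]
opening: 0.005
```

```bash
python3 - <<'E'
from h import *
show();look("13",True)
im=cv2.imread("pics/side13.png")[230:380,240:420];cv2.imwrite("pics/s13.png",cv2.resize(im,None,fx=4,fy=4,interpolation=cv2.INTER_CUBIC))
E
```

```text
t11.32 fix [20.  41.6] z136.6 yawerr -0.004 F [ 0.8 -0.4  0.1] op 0.00 q [ 0.22  0.73 -0.26  1.84  0.3   0.61 -1.09]
```

View pics/s13.png

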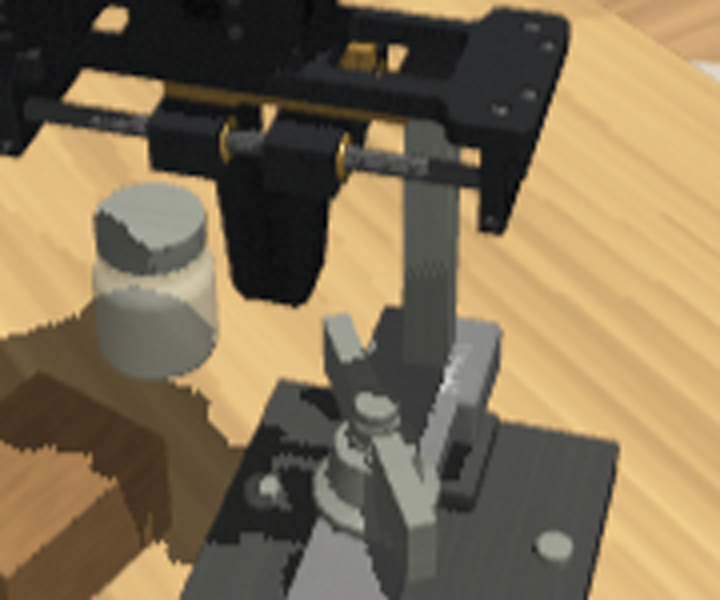

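View pics/wrist13.png

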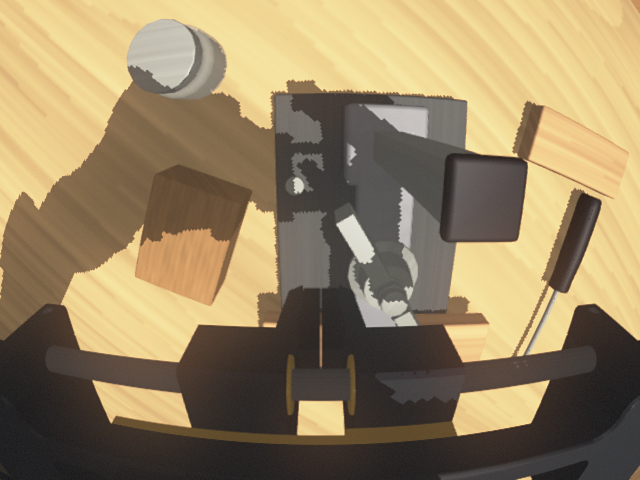

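```bash
python3 - <<'E'
from h import *
q=sidetip((344.5,361.8),5,7)
th=np.degrees(-q)%180
s,R=show();p=toF(s["tool_pos"]);c=cen(th+180,14);d=c-p;print(th+180,c,-d/20, "bar",90-1.59*q)
E
```

```text
[(np.float64(0.8825763851107767), np.float64(5.8), 1, array([344.3, 361. ])), (np.float64(1.1530743101066538), np.float64(5.78), 1, array([345.1, 360.8]))]
t11.47 fix [18.7 42.9] z134.2 yawerr -0.004 F [-0.3 -0.5 -0.6] op 0.01 q [ 0.22  0.73 -0.26  1.84  0.3   0.61 -1.09]
207.68447882412255 [-19.22193143 -53.7634253 ] [1.89456537 4.83129655] bar 80.778
```

Call:
send_rows([
  [[0,0,0,0.38,0,1,1],[0,0,0,0.38,0,1,1],[0,0,0,0.38,0,1,1],[0,0,0,0.38,0,1,1],[0,0,0,0.38,0,0.85,1]],
])

```text
clock: 11.88
tool_pos: [0.5879, -0.1808, 0.1334]
eef_rot: [-0.246, 0.663, -0.663, 0.245]
contact_force: [-0.6, -0.2, 0.6]
opening: 0.003
```

Call:
send_rows([
  [[0,0,0,0,0.3,0,1],[0,0,0,0,0.6,0,1],[0,0,0,0,0.7,0,1],[0,0,0,0,0.7,0,1],[0,0,0,0,0.45,0,1]],
])

```text
clock: 12.3
tool_pos: [0.5862, -0.1767, 0.0768]
eef_rot: [-0.247, 0.664, -0.662, 0.245]
contact_force: [0.3, 0.5, -1.0]
opening: 0.0
```

```bash
python3 - <<'E'
from h import *
plan(range(208,30,-12))
E
```

```text
t12.30 fix [-19.  -50.9] z76.8 yawerr -0.001 F [ 0.3  0.5 -1. ] op 0.00 q [ 0.36  0.87 -0.26  1.71  0.34  0.61 -0.95]
208 [-25.5 -41.5] tx 0.33 tz -0.47
196 [-33.7 -34.9] tx 0.41 tz -0.33
184 [-40.3 -26. ] tx 0.33 tz -0.45
172 [-44.9 -17.5] tx 0.23 tz -0.42
160 [-47.9  -8.7] tx 0.15 tz -0.44
148 [-48.7   1.4] tx 0.04 tz -0.50
136 [-46.8  12. ] tx -0.09 tz -0.53
124 [-41.9  22.4] tx -0.24 tz -0.52
112 [-34.2  31.5] tx -0.39 tz -0.46
100 [-23.9  38.4] tx -0.51 tz -0.35
88 [-13.1  42.5] tx -0.54 tz -0.20
76 [-7.3 45.1] tx -0.29 tz -0.13
64 [-0.2 46.9] tx -0.35 tz -0.09
52 [ 7.8 47.2] tx -0.40 tz -0.02
40 [16.6 45.5] tx -0.44 tz 0.08
```

Call:
send_rows([
  [[0,0,0,0.1,-0.1,-0.25,1],[0,0,0,0.2,0,-0.25,1],[0,0,0,0.4,0,-0.33,1],[0,0,0,0.33,0,-0.45,1],[0,0,0,0.23,0,-0.42,1]],
])

```text
clock: 12.72
tool_pos: [0.5467, -0.1697, 0.0825]
eef_rot: [0.245, -0.663, 0.664, -0.246]
contact_force: [1.0, -1.1, -0.5]
opening: 0.01
```

Call:
send_rows([
  [[0,0,0,0.15,0,-0.48,1],[0,0,0,0.04,0,-0.5,1],[0,0,0,-0.09,0,-0.53,1],[0,0,0,-0.24,0,-0.52,1],[0,0,0,-0.39,0,-0.46,1]],
])

```text
clock: 13.13
tool_pos: [0.5216, -0.1247, 0.082]
eef_rot: [0.245, -0.663, 0.663, -0.245]
contact_force: [-0.1, -0.5, 0.5]
opening: 0.005
```

```bash
python3 - <<'E'
from h import *
plan(range(100,20,-12));look("14",True)
E
```

```text
t13.13 fix [-33.8  30.7] z82.0 yawerr -0.004 F [-0.1 -0.5  0.5] op 0.01 q [ 0.27  0.79 -0.21  1.94  0.35  0.44 -1.06]
100 [-23.9  38.4] tx -0.49 tz -0.39
88 [-13.1  42.5] tx -0.54 tz -0.20
76 [-7.3 45.1] tx -0.29 tz -0.13
64 [-0.2 46.9] tx -0.35 tz -0.09
52 [ 7.8 47.2] tx -0.40 tz -0.02
40 [16.6 45.5] tx -0.44 tz 0.08
28 [25.5 41.5] tx -0.44 tz 0.20
```

View pics/wrist14.png

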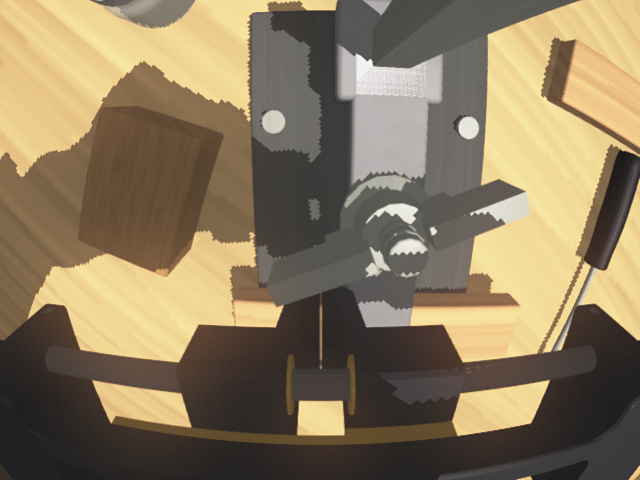

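The wing is at about 112°, as in stroke 2. Finishing this stroke, then lifting.

Call:
send_rows([
  [[0,0,0,-0.5,0,-0.35,1],[0,0,0,-0.5,0,-0.2,1],[0,0,0,-0.3,0,-0.13,1],[0,0,0,-0.35,0,-0.09,1],[0,0,0,-0.4,0,0,1]],
])

```text
clock: 13.65
tool_pos: [0.5429, -0.0864, 0.0812]
eef_rot: [-0.246, 0.663, -0.663, 0.245]
contact_force: [-1.6, -1.5, -0.8]
opening: 0.002
```

Call:
send_rows([
  [[0,0,0,-0.3,0,0.05,1],[0,0,0,-0.3,0,0.1,1],[0,0,0,-0.15,0,0.08,1],[0,0,0,0,0,0,1],[0,0,0,0.15,0,-0.1,1]],
])

```text
clock: 14.07
tool_pos: [0.5558, -0.0806, 0.0816]
eef_rot: [0.244, -0.663, 0.663, -0.246]
contact_force: [-0.7, 0.8, 0.3]
opening: 0.011
```

Call:
send_rows([
  [[0,0,0,0,-0.6,0,1],[0,0,0,0,-0.7,0,1],[0,0,0,0,-0.7,0,1],[0,0,0,0,-0.7,0,1],[0,0,0,0,0,0,1]],
])

```text
clock: 14.48
tool_pos: [0.5561, -0.0813, 0.1379]
eef_rot: [0.243, -0.662, 0.664, -0.247]
contact_force: [0.6, 0.6, 0.3]
opening: 0.003
```

```bash
python3 - <<'E'
from h import *
show();look("15",True)
im=cv2.imread("pics/side15.png")[230:380,240:420];cv2.imwrite("pics/s15.png",cv2.resize(im,None,fx=4,fy=4,interpolation=cv2.INTER_CUBIC))
E
```

```text
t14.48 fix [20.6 41. ] z137.9 yawerr -0.004 F [0.6 0.6 0.3] op 0.00 q [ 0.21  0.72 -0.25  1.84  0.29  0.61 -1.08]
```

View pics/s15.png

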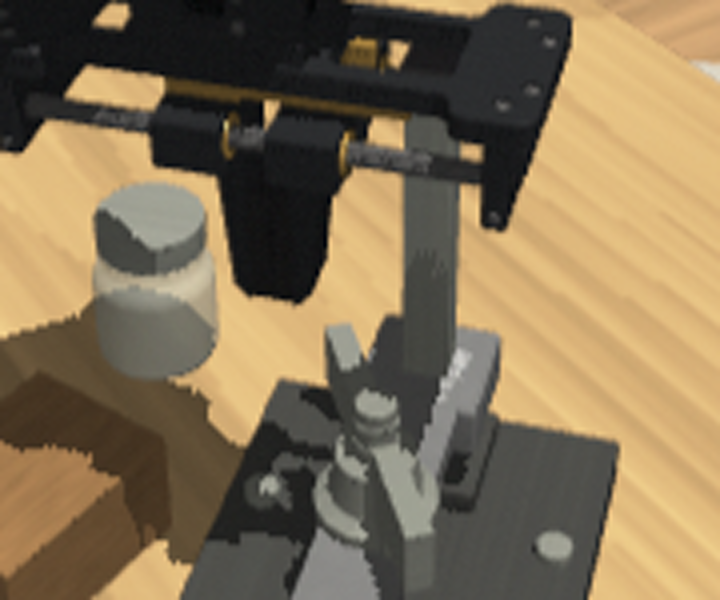

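Call:
send_rows([
  [[0,0,0,0.38,0,1,1],[0,0,0,0.38,0,1,1],[0,0,0,0.38,0,1,1],[0,0,0,0.4,0,1,1],[0,0,0,0.4,0,0.85,1]],
])

```text
clock: 15.0
tool_pos: [0.5877, -0.1814, 0.1342]
eef_rot: [-0.246, 0.663, -0.663, 0.245]
contact_force: [0.6, -0.8, 1.2]
opening: 0.004
```

Call:
send_rows([
  [[0,0,0,0,0.4,0,1],[0,0,0,0,0.7,0,1],[0,0,0,0,0.7,0,1],[0,0,0,0,0.7,0,1],[0,0,0,0,0.4,0,1]],
])

```text
clock: 15.42
tool_pos: [0.5861, -0.1783, 0.0747]
eef_rot: [-0.247, 0.664, -0.662, 0.245]
contact_force: [0.7, -0.2, -0.1]
opening: 0.005
```

Call:
send_rows([
  [[0,0,0,0.1,0,-0.25,1],[0,0,0,0.2,0,-0.25,1],[0,0,0,0.4,0,-0.33,1],[0,0,0,0.33,0,-0.45,1],[0,0,0,0.23,0,-0.4,1]],
])

```text
clock: 15.83
tool_pos: [0.5468, -0.1707, 0.0785]
eef_rot: [0.245, -0.663, 0.664, -0.246]
contact_force: [1.2, -0.8, 0.6]
opening: 0.003
```

```bash
python3 - <<'E'
from h import *
plan([166,160,154,148,142,136]);look("16",True)
E
```

```text
t15.83 fix [-44.9 -20.6] z78.5 yawerr -0.004 F [ 1.2 -0.8  0.6] op 0.00 q [ 0.36  0.83 -0.23  1.84  0.35  0.51 -0.97]
166 [-46.6 -13.3] tx 0.09 tz -0.37
160 [-47.9  -8.7] tx 0.06 tz -0.23
154 [-48.6  -3.8] tx 0.04 tz -0.25
148 [-48.7   1.4] tx 0.00 tz -0.26
142 [-48.1   6.7] tx -0.03 tz -0.26
136 [-46.8  12. ] tx -0.07 tz -0.27
```

View pics/wrist16.png

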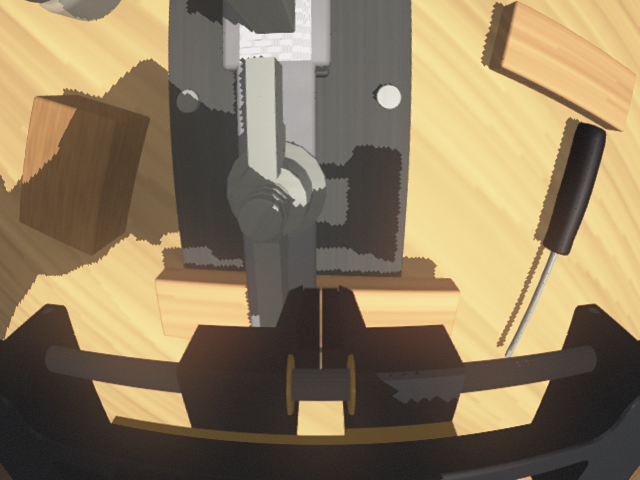

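Call:
send_rows([
  [[0,0,0,0.08,0,-0.25,1],[0,0,0,0.05,0,-0.25,1],[0,0,0,0.04,0,-0.2,1],[0,0,0,0.02,0,-0.15,1],[0,0,0,0,0,-0.1,1]],
])

```text
clock: 16.35
tool_pos: [0.5316, -0.1586, 0.0776]
eef_rot: [0.245, -0.663, 0.663, -0.245]
contact_force: [2.2, -1.6, 0.2]
opening: 0.006
```

Call:
send_rows([
  [[0,0,0,0,0,-0.1,1],[0,0,0,0,0,-0.1,1],[0,0,0,0,0,-0.1,1],[0,0,0,0,0,0,1],[0,0,0,0,0,0,1]],
])

```text
clock: 16.77
tool_pos: [0.5274, -0.1541, 0.0774]
eef_rot: [-0.246, 0.663, -0.663, 0.245]
contact_force: [-0.0, -0.5, -1.0]
opening: 0.006
```

```bash
python3 - <<'E'
from h import *
plan([160,154,148,142,136]);look("17",True)
E
```

```text
t16.77 fix [-48.7   4.6] z77.4 yawerr -0.003 F [-0.  -0.5 -1. ] op 0.01 q [ 0.33  0.81 -0.21  1.91  0.35  0.46 -1.  ]
160 [-47.9  -8.7] tx -0.04 tz 0.67
154 [-48.6  -3.8] tx 0.04 tz -0.25
148 [-48.7   1.4] tx 0.00 tz -0.26
142 [-48.1   6.7] tx -0.03 tz -0.26
136 [-46.8  12. ] tx -0.07 tz -0.27
```

View pics/wrist17.png

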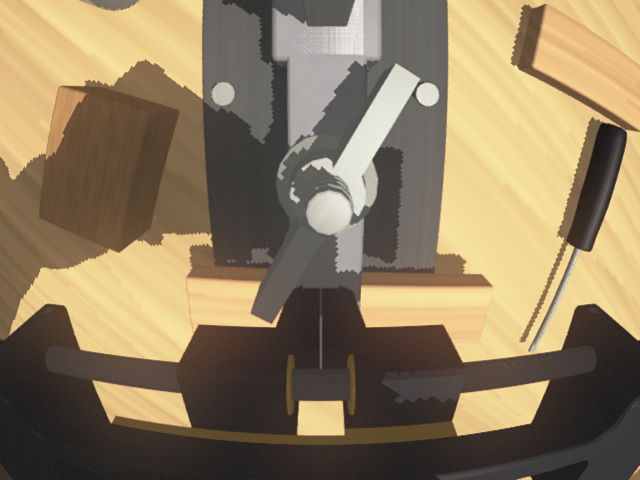

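Call:
send_rows([
  [[0,0,0,-0.01,0,-0.08,1],[0,0,0,-0.01,0,-0.08,1],[0,0,0,-0.02,0,-0.08,1],[0,0,0,0,0,0,1],[0,0,0,0,0,0,1]],
])

```text
clock: 17.28
tool_pos: [0.5259, -0.1511, 0.0777]
eef_rot: [0.245, -0.663, 0.664, -0.245]
contact_force: [2.3, -3.3, -2.4]
opening: 0.007
```

```bash
python3 - <<'E'
from h import *
show()
E
```

```text
t17.28 fix [-47.8   7.9] z77.7 yawerr -0.004 F [ 2.3 -3.3 -2.4] op 0.01 q [ 0.32  0.81 -0.21  1.92  0.35  0.45 -1.01]
```

Call:
send_rows([
  [[0,0,0,-0.02,0,-0.08,1],[0,0,0,-0.02,0,-0.08,1],[0,0,0,0,0,0,1],[0,0,0,0,0,0,1],[0,0,0,0,0,0,1]],
])

```text
clock: 17.7
tool_pos: [0.5259, -0.1508, 0.0778]
eef_rot: [0.244, -0.662, 0.665, -0.245]
contact_force: [5.6, -9.4, -4.1]
opening: 0.007
```

```bash
python3 - <<'E'
from h import *
show();look("18",True)
E
```

```text
t17.70 fix [-47.7   8.2] z77.8 yawerr -0.007 F [ 5.6 -9.4 -4.1] op 0.01 q [ 0.31  0.8  -0.2   1.92  0.35  0.45 -1.01]
```

View pics/wrist18.png

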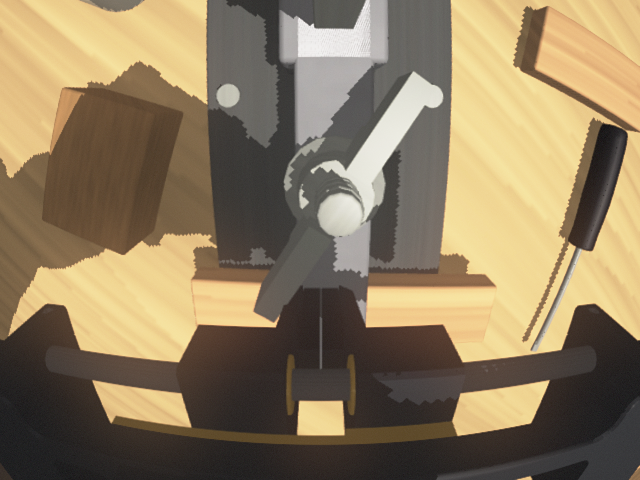

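Force is up to about 11 N and the tool no longer advances, so this is the hard stop. One firmer nudge to confirm it.

Call:
send_rows([
  [[0,0,0,-0.02,0,-0.08,1],[0,0,0,-0.02,0,-0.08,1],[0,0,0,0,0,0,1],[0,0,0,0,0,0,1],[0,0,0,0,0,0,1]],
])

```text
clock: 18.22
tool_pos: [0.5258, -0.1506, 0.078]
eef_rot: [0.242, -0.661, 0.667, -0.245]
contact_force: [8.8, -14.2, -7.5]
opening: 0.002
```

```bash
python3 - <<'E'
from h import *
show()
E
```

```text
t18.22 fix [-47.6   8.3] z78.0 yawerr -0.009 F [  8.8 -14.2  -7.5] op 0.00 q [ 0.31  0.8  -0.2   1.92  0.35  0.44 -1.02]
```

Stopped at about 17 N with no movement. I'll back off from the wing (toward -y and -x), then lift and move clear.

Call:
send_rows([
  [[0,0,0,0.05,0,0.2,1],[0,0,0,0.1,0,0.3,1],[0,0,0,0.1,0,0.3,1],[0,0,0,0,-0.3,0.1,1],[0,0,0,0,-0.6,0,1]],
])

```text
clock: 18.63
tool_pos: [0.529, -0.1607, 0.0948]
eef_rot: [-0.246, 0.664, -0.662, 0.244]
contact_force: [0.4, -0.1, -0.3]
opening: 0.007
```

Call:
send_rows([
  [[0,0,0,0,-0.9,0,1],[0,0,0,0,-0.9,0,1],[0,0,0,0,-0.9,0,1],[0,0,0,0,-0.9,0,1],[0,0,0,0,-0.9,0,1]],
])

```text
clock: 19.05
tool_pos: [0.5296, -0.1601, 0.1867]
eef_rot: [-0.246, 0.664, -0.662, 0.246]
contact_force: [0.3, -0.5, -0.5]
opening: 0.006
```

Call:
send_rows([
  [[0,0,0,0.9,-0.6,0,1],[0,0,0,1,-0.6,0,1],[0,0,0,1,-0.5,0,1],[0,0,0,1,0,0,1],[0,0,0,0.9,0,0,1]],
])

```text
clock: 19.47
tool_pos: [0.4563, -0.2236, 0.2205]
eef_rot: [0.246, -0.663, 0.663, -0.246]
contact_force: [0.1, 0.1, -0.6]
opening: 0.006
```

```bash
python3 - <<'E'
from h import *
show();look("19",True)
from plant import imaging
cv2.imwrite("pics/scene19.png",imaging.snapshot("scene")["img"][:,:,::-1])
im=cv2.imread("pics/side19.png")[280:480,240:410];cv2.imwrite("pics/s19.png",cv2.resize(im,None,fx=3,fy=3,interpolation=cv2.INTER_CUBIC))
a=cv2.imread("pics/scene19.png")[200:340,150:350];cv2.imwrite("pics/sc19.png",cv2.resize(a,None,fx=4,fy=4,interpolation=cv2.INTER_CUBIC))
E
```

```text
t19.47 fix [-147.9   -1.5] z220.5 yawerr -0.003 F [ 0.1  0.1 -0.6] op 0.01 q [ 0.58  0.55 -0.33  1.91  0.26  0.73 -0.77]
```

View pics/s19.png

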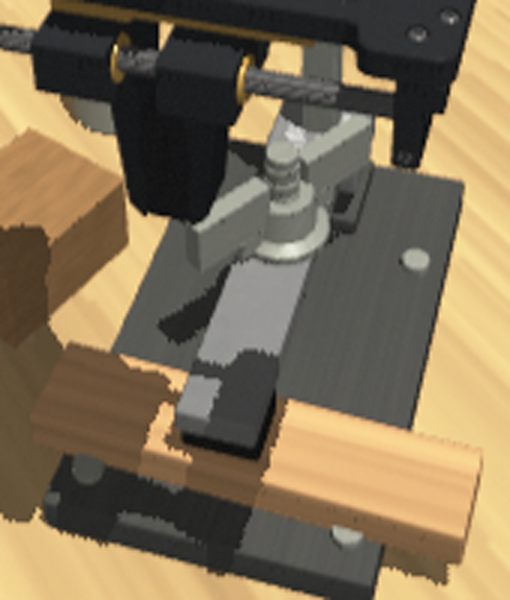

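View pics/sc19.png

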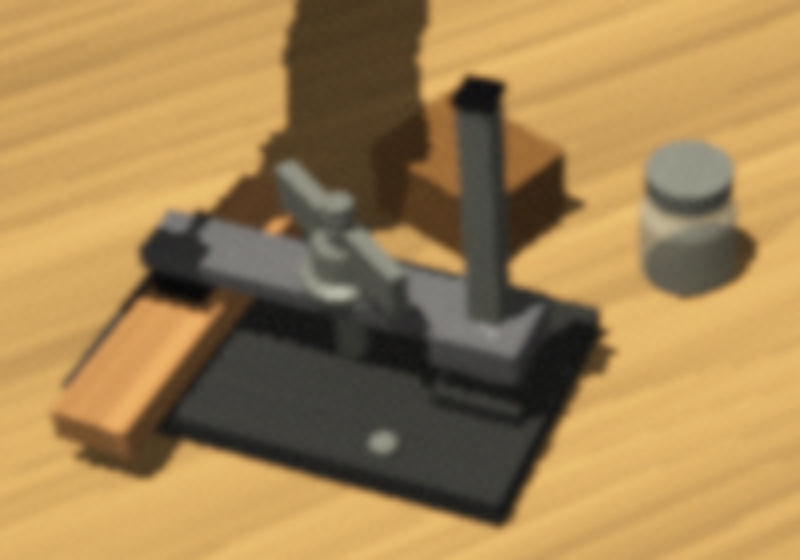

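View pics/wrist19.png

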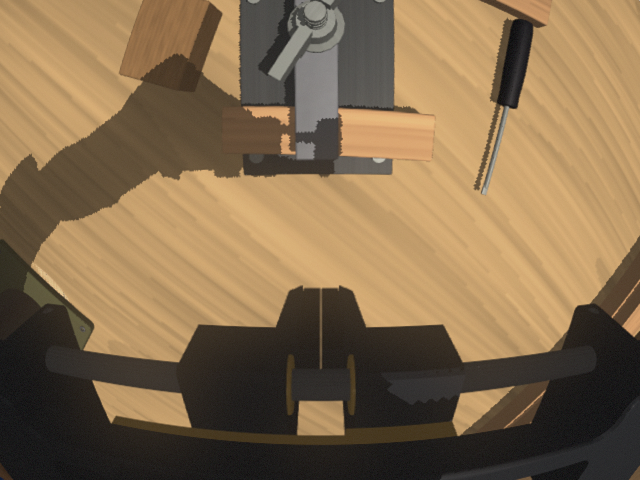

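```bash
python3 - <<'E'
from h import *
sidetip((304.5,355.5),9,10.3)
from plant import imaging
si=imaging.snapshot("side")
for zb in(74,76,78):
  for y in(18,-18):print(zb,proj(si,np.array([*(toW((-113,y))-F+FE),zb/1e3])).round(1))
E
```

```text
[(np.float64(0.48592289583314385), np.float64(10.0), 0, array([304.8, 355.1])), (np.float64(0.8294383582771282), np.float64(10.02), 0, array([304.3, 354.7]))]
74 [298.9 416.3]
74 [326.  422.6]
76 [298.8 415.3]
76 [325.9 421.6]
78 [298.8 414.3]
78 [325.9 420.6]
```

The nut reads q ≈ 10.0 and the toe is on the slat. The bystanders haven't moved and the hand is clear.

```bash
python3 -c "
from plant import job
print(job.finish_job())"
```

```text
the job is handed in; nothing more can be done
None
```

The slat is clamped. I turned the wing nut clockwise from about 1.35 rad to its hard stop by pushing the wings with closed fingertips, in four strokes. I then backed off, lifted and moved the hand clear, and handed the job in at about 20 s on the robot's clock.

**Hard stop:** the push force rose to about 17 N, against roughly 1.5 N to turn the nut, and the tool stopped advancing.

**Final pictures:** the side view puts the nut at about 10.0 rad, with the bar's toe on the slat. The slat and the other things look unmoved, and the contact force was about zero with the hand clear.

**What disagreed:**
- The fingertips sit about 25 mm higher than the description says. The first push at the stated height therefore slid onto a wing's top, at about 6 N and without turning the nut. I backed off and worked lower from then on.
- The wrist camera and the fixed cameras placed the clamp about 4 mm apart along its x axis. I worked from the wrist camera's position.

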